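# Change over the tube on the roller

## Robot

A 6-joint arm with a two-finger parallel gripper is mounted at the origin on a cart in front of the work surface, level with it; the furniture and walls round the work are solid. World frame = base frame: x ahead of the robot, y to its left, z up, the work surface at z = 0. Lengths are in m, angles in rad, forces in N, time in s.
With the tool pointing down it reaches from about 0.35 to 0.775 m from the base axis. Payload 7.3 kg.
Tool frame: the origin (TCP) lies at the very end of the fingers, on their centre line; the grasp point (between the pads) lies 19 mm behind it (robot.tcp_to_grasp is the distance from the TCP to the grasp point, in m); z points along the fingers, y is the direction in which the jaws open and shut (so a half turn about z gives the same grasp; the last joint's range is limited). The gripper opens to 92 mm and grips with 3 to 60 N. Pads are 19 mm wide; open, the fingers measure 130 mm over their backs; the gripper's body (75 mm by 190 mm) begins 47 mm behind the grasp point.
Start: joints at [-1.301, 0.342, 1.524, -0, 1.275, -0.146], TCP at [0.212, -0.48, 0.227] pointing down, gripper open.
Joint ranges: [-2.53, 2.53], [-0.77, 2.02], [0.04, 2.7], [-1, 4.14], [0.28, 2.66], [-3.11, 3.11]. Speed limits (rad/s): [2.57, 2.57, 3.14, 3.14, 3.14, 3.14].

## Interface

Orientations are given as [roll, pitch, yaw] about the fixed x, y, z axes, in that order (R = Rz(yaw) Ry(pitch) Rx(roll)).
In Python, from cell import robot gives the robot as it stands.
- The arm moves only by the tool arm_command, never from a script. Its argument "motion" is a list that holds one entry, the list of rows, each a list of 7 numbers: the turn, a rotation vector about the tool's x, y, z in units of 90 degrees (1.0 is 90 degrees), then the shift along the tool's x, y, z in units of 30 cm (1.0 is 30 cm), then the opening, from -1 (shut) to 1 (fully open). In form: [[[wx, wy, wz, tx, ty, tz, grip], ...]]. A call has 1 to 8 rows; each row is the pose to reach, as a shift and turn from the pose commanded when the call began, along the tool's axes at that moment; what a row does not reach only later rows make up. A row lasts 1/10 s, in which the tool goes at most 50 mm and 8.59 degrees, less where a joint would pass 70% of its speed; a pose out of reach is approached as far as the arm can. A call with a number of a shift or a turn outside -1 to 1 is refused whole. A call with a gripper value outside its range is refused whole. The fingers move at their own pace and stop on an object; "grip_force" is the grip in N (left out, the last holds). Time passes only in rows, so rows that repeat a pose let the fingers close. It gives the time, the measured TCP pose, the force and the opening at its end, in the units of the state.
- robot.observe(): the state, without advancing time (a new reading comes with each control period).
- robot.read_camera(name): name is "scene" or "top" or "wrist"; returns a dict with "image" (384x512x3 uint8, red, green, blue), "z_map" (384x512 float32, m along the optical axis (not along the pixel's ray), 0 where there is no reading), "fov_y" (degrees; the focal length in pixels is half the picture's height over the tangent of half this angle, whatever the lens; pixels are square), "cx", "cy" (the principal point, pixels), "cam_to_world" (4x4, takes a point from camera to world coordinates). Camera axes: x right, y down, z forward; pixel columns grow to the right and rows downward; lengths in m; the calibration is good to about 2 mm. The wrist camera is an equidistant fisheye: a pixel r from the principal point sees the ray r / f radians off the axis. A picture is of the moment at which its call begins.
- robot.hand_in(): hands the job in, once; it reports no verdict.
The state is a dict: "time": time; "qpos": joint angles; "qvel": joint speeds; "joint_efforts": joint torques, N m; "tool_pos": TCP position; "tool_rot": TCP orientation; "contact_force": force on the tool from outside, world axes, zero at the start; "torque": the same for the moment, N m; "opening": finger opening in m.
Only numpy, scipy, OpenCV 4.12 (cv2) and the standard library are available. Lean on these libraries where they do the work, as an engineer would, in place of code of your own. Each camera call takes 0.05 s, during which the arm holds its last target.

## Task

Change over the tube on the tube roller: first take the finished short test tube off the roller's wheels and lay it in the one free groove of the slanted rack, cap uppermost and foot down at the stop plate. Then take the long test tube from the rack and lay it on the roller in its place, glass in the valley of all four wheels, cap hanging out over the open end and foot about a centimetre from the drive housing. Leave the other two tubes and the glassware standing where they are, let go of both tubes, and drop nothing.

Things in the scene. Friction and masses are not known exactly. Their poses are not given: they have to be found in the camera images.
- short_tube_mid (a point): Finished test tube: the short kind, 214 mm plus a nipple on the cap, 30 to 55 g. Glass 16 mm diameter from the foot to 170 mm; there the red cap, 32 mm diameter, begins. It starts lying level on the roller's wheels, cap at the open end. Point: half-way along its axis, 107 mm from the foot end; z runs along the tube to the cap.
- short_tube_cap (a point): Middle of the finished (short) tube's cap, on the axis, 192 mm from its foot.
- long_tube_mid (a point): Waiting test tube: the only long one, 232 mm plus a nipple, 30 to 55 g; starts in one of the rack's four grooves, where its cap stands 18 mm farther up the slope than the others'. Glass 16 mm diameter from the foot to 188 mm; there the red cap, 32 mm diameter, begins. Point: half-way along its axis, 116 mm from the foot end; z runs along the tube to the cap.
- long_tube_cap (a point): Middle of the waiting (long) tube's cap, on the axis, 210 mm from its foot.
- rack_tube_a_mid (a point): A short test tube (same kind as the finished one) lying in a groove of the rack, to stay there. Point half-way along its axis, 107 mm from the foot; z towards the cap.
- rack_tube_b_mid (a point): The other short test tube lying in the rack, to stay there. Point and axes as for the first.
- rack: Slanted rack: fixed aluminium frame, 200 mm deep, 256 mm wide, 120 mm high with four grooves 54 mm apart (at y = -81, -27, 27, 81 mm in its frame). Origin under its centre on the worktop, z up; x horizontal, up-slope, roughly away from the robot. Tubes lie in it rising at 25 degrees, cap up, foot at an upright stop plate (foot point x = -100, z = 50 mm).
- groove_foot (a point): Foot point of the rack's one free groove (any of the four; a small grey tab, 16 mm high above the tube axis, sits on the stop plate there): where the foot end of a tube comes to lie, 1 mm off the stop plate. Axes as the rack's (x horizontal); the groove rises at 25 degrees from x towards z.
- groove_mid (a point): Where the short tube's mid point lies when home in the free groove, 107 mm up it. Each groove is two white V saddles, 14 mm wide along the tube, centred 45 and 145 mm up from the foot, reaching up to the tube's axis; between them, 52 to 138 mm up, nothing stands beside or within 55 mm beneath the tube except the neighbour tubes. Axes as the rack's.
- groove_cap (a point): Where the middle of the short tube's cap lies when home in the free groove: 192 mm up it. Axes as the rack's.
- roller: Tube roller, fixed: white base plate 235 x 96 mm, top at z = 20 mm; two pairs of rubber wheels; drive housing 77 mm high at the -x end, its inner face at x = -105 mm; the +x end is open. Origin on the worktop midway between the wheel pairs, z up; x along the tube's valley, roughly away from the robot (turned at most half a radian).
- bed_mid (a point): Where the long tube's mid point lies when properly on the roller (x = 21, z = 56 mm in the roller's frame; foot 10 mm off the drive housing), cap towards +x. The wheels, 30 mm diameter, 14 mm wide, do not turn; they stand 55 mm either side of the roller's origin in pairs 40 mm apart, axles at z = 45 mm. Nothing stands above the plate within 38 mm of the origin. Axes as the roller's.
- bed_cap (a point): Where the middle of the long tube's cap lies when properly on the roller: 94 mm from the bed's mid point along x.
- flask_mid (a point): Bystander: 114 mm glass conical flask, 64 mm wide, standing beside the roller. Point at its centre, half-way up; it stays where it is.
- cylinder_mid (a point): Bystander: 235 mm tall glass measuring cylinder, 59 mm wide foot, standing near the roller's open end, on the side away from the flask. Point at its centre, half-way up; it stays where it is.
- reagent_mid (a point): Bystander: 89 mm stoppered reagent bottle, 46 mm wide, behind the work. Point at its centre, half-way up; it stays where it is.
- beaker_mid (a point): Bystander: 69 mm glass beaker, 61 mm wide, behind the work. Point at its centre, half-way up; it stays where it is.
- dish_mid (a point): Bystander: flat glass petri dish, 95 mm wide, 16 mm high, on the worktop near the front edge. Point at its centre, half-way up; it stays where it is.
- short_tube: The finished (short) tube itself, its frame with the origin at the foot end on the axis, z along the tube to the cap.
- long_tube: The waiting (long) tube itself, its frame with the origin at the foot end on the axis, z along the tube to the cap.

How it is judged:
On the way, in this order (a step that is already met when the one before it is completed fails the run):
1. the short tube lies home in the free groove of the rack, released (distance between short_tube_mid and groove_mid below 0.014 m and distance between short_tube_cap and groove_cap below 0.016 m and contact force between the fingers and short_tube below 0.1 N and linear speed of short_tube below 0.03 m/s), for 0.2 s.
2. the long tube lies on the roller's wheels, released (distance between long_tube_mid and bed_mid below 0.015 m and distance between long_tube_cap and bed_cap below 0.017 m and contact force between the fingers and long_tube below 0.1 N and linear speed of long_tube below 0.03 m/s), for 0.2 s.
At the end, for the whole second after the job is handed in: The short tube lies in the free groove, its middle within 14 mm and its cap within 16 mm of their home points (cap up, foot at the stop); the long tube lies in the valley of the roller's wheels, middle within 15 mm and cap within 17 mm of their places; both released and at rest (all of step 1 and all of step 2); the robot touches nothing.
It fails at once if one of the tubes that stay in the rack is shifted by more than 20 mm (distance of any of rack_tube_a_mid, rack_tube_b_mid from where it was at the start of the episode above 0.02 m).
It fails at once if a piece of glassware is pushed more than 30 mm or knocked over (distance of any of flask_mid, cylinder_mid, reagent_mid, beaker_mid, dish_mid from where it was at the start of the episode above 0.03 m).
It fails at once if a tube is dropped on to the worktop or lies there (height (world z) of any of short_tube_mid, long_tube_mid below 0.035 m).
It also fails if it takes over 64 s, if anything falls off the work surface, if the arm or the gripper's body presses on something with over 40 N, if the wrist force passes 120 N, or if a joint passes its speed limit or range.

## Working session

There is one attempt and no reset: what is moved stays moved. The work goes in short steps, Python scripts to look and compute and a tool call to move; the robot and the scene stay as the last step left them, time stands still between calls to the robot, and variables do not carry over. Pictures are saved under pics/ and viewed, and the job is handed in when it is done.

Besides the shell and the picture viewer there is one more tool, called after "Request:" by a JSON object that holds its "op" and its "data". arm_command: Moves the arm, as the interface text tells. Its arguments: {"type":"object","properties":{"motion":{"type":"array"},"grip_force":{"type":"number"}},"required":["motion"]}

```bash
ls; mkdir -p pics
python3 - <<'E'
from cell import robot
import cv2,numpy as np
print(robot.observe())
for n in ["scene","top","wrist"]:
    c=robot.read_camera(n); cv2.imwrite(f"pics/{n}0.png",c["image"][:,:,::-1]); np.savez(f"{n}0.npz",**c)
    print(n,c["fov_y"],c["cx"],c["cy"],np.round(c["cam_to_world"],3).tolist())
E
```

```text
pics
{'time': 0.0, 'qpos': array([-1.30101001e+00,  3.42726949e-01,  1.52505040e+00, -4.73400065e-05,
        1.27538275e+00, -1.45978555e-01]), 'qvel': array([-0.00087429,  0.00100921, -0.00047923,  0.00036814, -0.00121577,
        0.00208343]), 'joint_efforts': array([ 1.29920056e-03, -4.31239700e+01, -2.44216776e+01,  7.20106484e-02,
        5.58114436e-02, -1.31372199e-04]), 'tool_pos': array([ 0.21194624, -0.47985692,  0.22603112]), 'tool_rot': array([-3.14003529e+00, -1.83216384e-04,  4.15778545e-01]), 'contact_force': array([-0.40701139,  0.03113581, -0.1684236 ]), 'torque': array([ 0.00762606,  0.00763019, -0.02212492]), 'opening': 0.09195921349352791}
scene 56.282340547512526 254.65320944690166 190.9538115522991 [[-0.83, -0.384, 0.403, 0.172], [-0.557, 0.593, -0.582, 0.645], [-0.016, -0.708, -0.706, 0.844], [0.0, 0.0, 0.0, 1.0]]
top 56.917706840885515 256.82908491519186 183.88804510847032 [[-0.004, -0.996, 0.085, 0.503], [-1.0, 0.005, 0.017, 0.022], [-0.018, -0.084, -0.996, 1.088], [0.0, 0.0, 0.0, 1.0]]
wrist 65.70646984690485 254.10596763485944 188.59569863167448 [[0.403, -0.882, -0.245, 0.277], [-0.915, -0.389, -0.106, -0.452], [-0.002, 0.267, -0.964, 0.384], [0.0, 0.0, 0.0, 1.0]]
```

View pics/scene0.png

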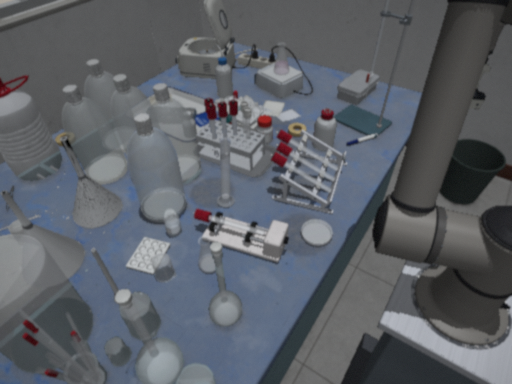

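View pics/top0.png

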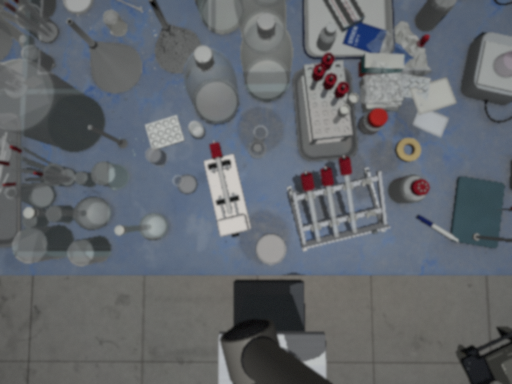

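Run:
```python
import cv2
t=cv2.imread("pics/top0.png")
cv2.imwrite("pics/t_r.png",cv2.resize(t[140:260,270:400],None,fx=6,fy=5*1.2/1.2*1,interpolation=cv2.INTER_CUBIC)[:600,:780])
cv2.imwrite("pics/t_l.png",cv2.resize(t[130:250,170:300],None,fx=5,fy=5,interpolation=cv2.INTER_CUBIC))
s=cv2.imread("pics/scene0.png")
cv2.imwrite("pics/s_r.png",cv2.resize(s[100:270,190:360],None,fx=3.5,fy=3.5,interpolation=cv2.INTER_CUBIC))
```

```text
(no output)
```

View pics/t_l.png

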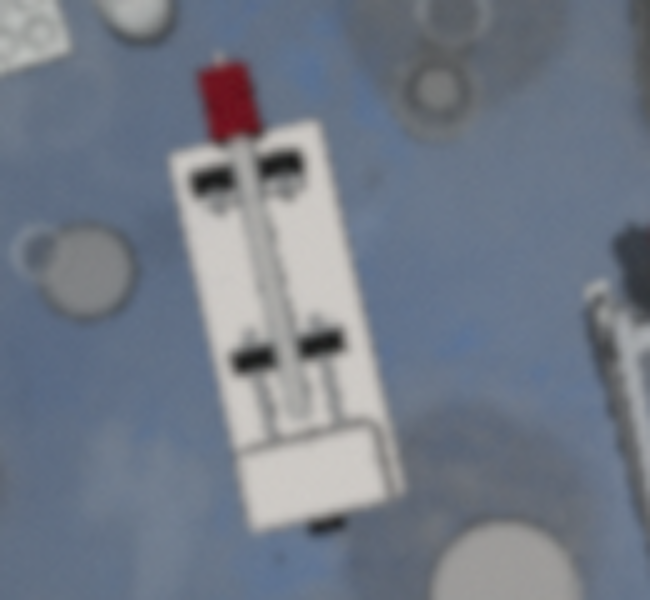

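View pics/s_r.png

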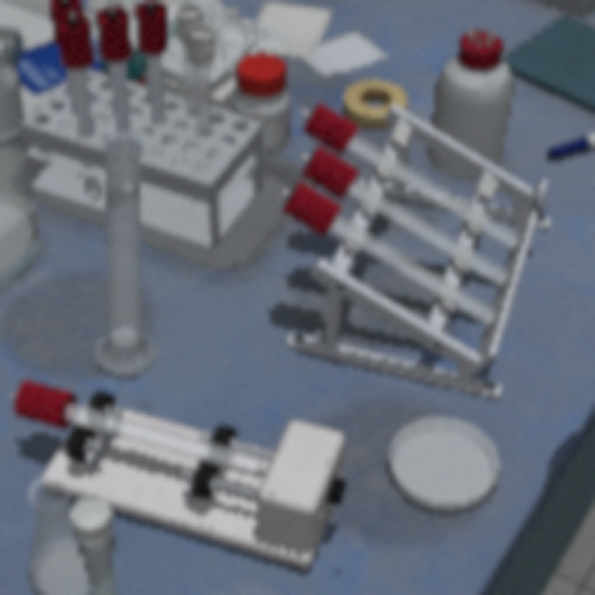

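View pics/t_r.png

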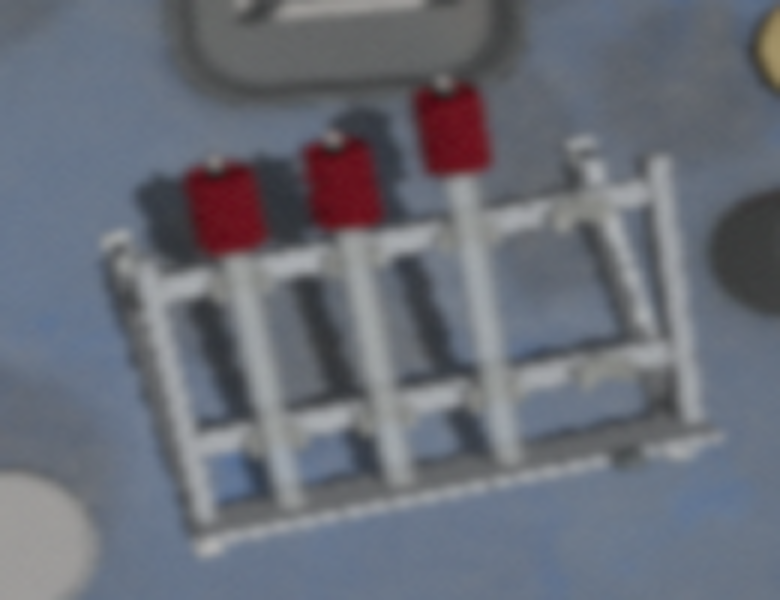

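```bash
cat > h.py <<'E'
import numpy as np,cv2
from scipy.optimize import least_squares
def load(n): return dict(np.load(n+".npz"))
def foc(c): return 192/np.tan(np.radians(float(c["fov_y"]))/2)
def proj(c,P):
    T=np.linalg.inv(c["cam_to_world"]); p=np.atleast_2d(P)@T[:3,:3].T+T[:3,3]
    return np.c_[foc(c)*p[:,0]/p[:,2]+c["cx"],foc(c)*p[:,1]/p[:,2]+c["cy"]]
def atz(c,u,v,z):
    T=c["cam_to_world"]; d=T[:3,:3]@np.array([(u-c["cx"])/foc(c),(v-c["cy"])/foc(c),1]); o=T[:3,3]
    return o+d*(z-o[2])/d[2]
def red(c):
    h=cv2.cvtColor(c["image"],cv2.COLOR_RGB2HSV)
    m=(((h[...,0]<10)|(h[...,0]>168))&(h[...,1]>140)&(h[...,2]>50)).astype(np.uint8)
    n,l,s,ce=cv2.connectedComponentsWithStats(m)
    return [(np.round(ce[i],2),s[i][4]) for i in range(1,n) if s[i][4]>15]
def w(pose,P):
    x,y,a=pose; P=np.atleast_2d(P); c,s=np.cos(a),np.sin(a)
    return np.c_[x+c*P[:,0]-s*P[:,1],y+s*P[:,0]+c*P[:,1],P[:,2]]
E
python3 - <<'E'
from h import *
for n in ["top0","scene0"]:
    print(n)
    for r in red(load(n)): print(r)
E
```

```text
top0
(array([424.3 ,  38.93]), np.int32(43))
(array([322.84,  65.82]), np.int32(180))
(array([329.99,  80.22]), np.int32(79))
(array([342.2 ,  88.61]), np.int32(90))
(array([377.24, 117.23]), np.int32(269))
(array([215.33, 149.79]), np.int32(114))
(array([345.1 , 165.69]), np.int32(150))
(array([326.82, 176.81]), np.int32(164))
(array([307.23, 181.55]), np.int32(168))
(array([416.71, 187.56]), np.int32(93))
(array([422.09, 186.43]), np.int32(23))
scene0
(array([ 8.43, 86.89]), np.int32(146))
(array([210.3 , 109.82]), np.int32(122))
(array([222.32, 110.08]), np.int32(85))
(array([233.3 , 107.82]), np.int32(73))
(array([326.64, 114.85]), np.int32(66))
(array([264.2 , 120.98]), np.int32(123))
(array([284.12, 136.13]), np.int32(101))
(array([283.98, 148.5 ]), np.int32(107))
(array([278.75, 158.98]), np.int32(114))
(array([201.72, 214.7 ]), np.int32(122))
(array([ 30.07, 326.2 ]), np.int32(71))
(array([ 29.37, 338.7 ]), np.int32(71))
(array([ 49.67, 373.41]), np.int32(27))
```

```bash
cat > fit.py <<'E'
from h import *
T=load("top0");S=load("scene0")
s25,c25=np.sin(np.radians(25)),np.cos(np.radians(25))
def G(y,s,off=0): return [-.1+s*c25,y,.05+s*s25+off]
ys=[.081,.027,-.027,-.081]
capP=[G(.081,.192),G(.027,.192),G(-.027,.210)]
capT=np.array([[307.23,181.55],[326.82,176.81],[345.1,165.69]])
capS=np.array([[278.75,158.98],[283.98,148.5],[284.12,136.13]])
sadP=[G(y,.045) for y in ys]+[G(y,.145) for y in ys]
cr=lambda L:np.array(L)/[6,5]+[270,140]-[.4,.4]
sadT=cr([(272,435),(385,408),(495,388),(605,370),(237,270),(353,240),(465,225),(580,210)])
ftP=[G(y,.002) for y in ys[:3]]; ftT=cr([(290,503),(402,480),(512,458)])
def r(p,full=False):
    a=[(proj(T,w(p,capP))-capT),(proj(S,w(p,capP))-capS),.5*(proj(T,w(p,sadP))-sadT),.5*(proj(T,w(p,ftP))-ftT)]
    return a if full else np.concatenate(a).ravel()
def fit(r,p0): 
    o=least_squares(r,p0,loss='soft_l1'); return o.x
R=fit(r,[.45,-.2,.2]); print("rack",R)
for a in r(R,1): print(np.round(a,2).tolist())
# roller
cl=lambda L:np.array(L)/5+[170,130]-[.4,.4]
whP=[[.055,.02,.060],[.055,-.02,.06],[-.055,.02,.06],[-.055,-.02,.06]]
whT=cl([(213,180),(282,163),(252,360),(322,342)])
def r2(p,full=False):
    p,f=p[:3],p[3]
    tp=[[f+.192,0,.056],[f+.005,0,.056]]
    a=[.7*(proj(T,w(p,whP))-whT),proj(T,w(p,tp))-[[215.33,149.79],[170+298/5-.4,130+407/5-.4]],proj(S,w(p,tp[:1]))-[[201.72,214.7]]]
    return a if full else np.concatenate(a).ravel()
O=fit(r2,[.5,.1,.2,-.095]); print("roller",O)
for a in r2(O,1): print(np.round(a,2).tolist())
np.save("rack.npy",R);np.save("roller.npy",O)
if 1:
    for c,n in ((T,"top"),(S,"scene")):
        im=cv2.resize(c["image"][:,:,::-1],None,fx=4,fy=4,interpolation=cv2.INTER_CUBIC)
        pts=[G(y,s) for y in ys for s in (0,.045,.145,.17,.214)]+[[-.1,-.128,0],[-.1,.128,0],[.1,.128,.12],[.1,-.128,.12]]
        W=np.r_[w(R,pts),w(O[:3],whP+[[O[3]+k,0,.056] for k in (0,.17,.214)]+[[-.105,.048,.077],[-.105,-.048,.077]])]
        for u,v in proj(c,W): cv2.circle(im,(int(4*u+2),int(4*v+2)),3,(0,255,0),1)
        if n=="top": im=im[520:1040,760:1600]
        else: im=im[440:1060,740:1400]
        cv2.imwrite(f"pics/fit_{n}.png",cv2.resize(im,None,fx=.93,fy=.93))
E
python3 fit.py
```

```text
rack [ 0.54097282 -0.1931624   0.23109797]
[[-0.17, -1.53], [-0.37, -1.44], [-0.15, -1.17]]
[[-0.11, 0.32], [-0.11, 0.49], [-0.0, 0.3]]
[[0.44, 0.38], [0.23, 0.86], [0.27, 0.65], [0.31, 0.24], [0.43, 1.04], [0.3, 1.75], [0.49, 0.97], [0.44, 0.18]]
[[0.14, 0.06], [-0.12, 0.18], [-0.21, 0.2]]
roller [ 0.5972114   0.13936729  0.22539661 -0.09176121]
[[-0.13, -0.28], [-0.49, -0.07], [0.13, 0.1], [-0.28, 0.43]]
[[0.16, -0.73], [0.23, -0.13]]
[[0.68, 0.43]]
```

View pics/fit_top.png

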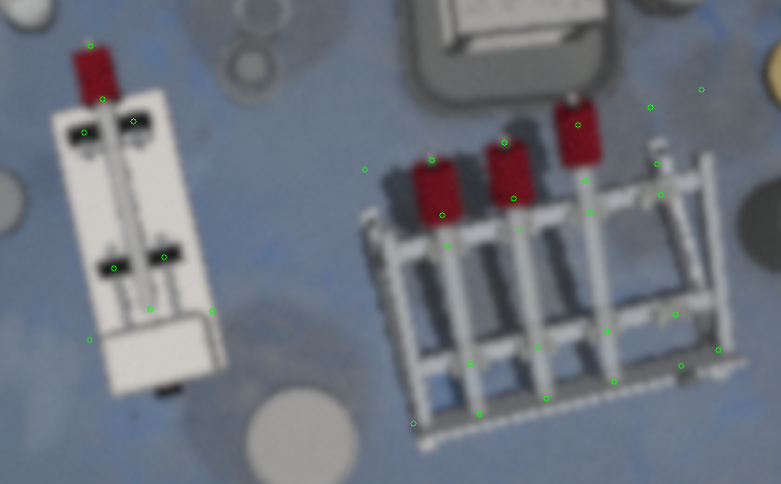

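View pics/fit_scene.png

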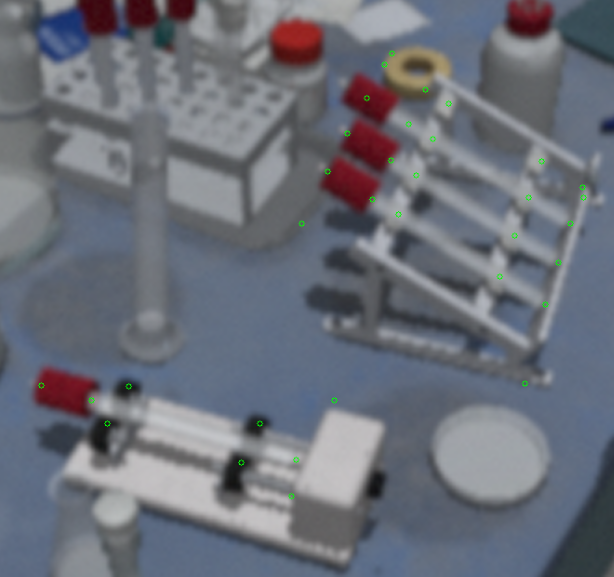

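Run:
```python
from h import *
T=load("top0");S=load("scene0");R=np.load("rack.npy");O=np.load("roller.npy")
def rel(p,q):
    c,s=np.cos(q[2]),np.sin(q[2]);d=p[:2]-q[:2];return np.round([c*d[0]+s*d[1],-s*d[0]+c*d[1]],3)
for n,c,u,v,z in [("cyl foot S",S,225.5,201,0),("cyl top S",S,223.5,143,.235),("cylT z.235",T,257,148,.235),("cylT z0",T,257,148,0),("cylT z0b",T,260,133,.235),
  ("flaskS base",S,208,264,0.02),("flaskT body",T,187,184,.03),("flaskT body",T,178,181,.114),("dishS",S,317,232,.0),("dishT",T,271,249,0.016),("reag T",T,417,187,.089),("wellplate",T,257,148,0)]:
    p=atz(c,u,v,z); print(n,np.round(p,3),"roller",rel(p,O),"rack",rel(p,R))
# depth near caps & flask
for n,c in(("top",T),("scene",S)):
    for (u,v) in ([(307,181),(327,177),(345,166),(215,150)] if n=="top" else [(279,159),(284,148),(284,136),(202,215)]):
        z=np.median(c["z_map"][v-1:v+2,u-1:u+2]); f=foc(c); 
        print(n,(u,v),np.round(c["cam_to_world"]@[(u-c["cx"])/f*z,(v-c["cy"])/f*z,z,1],3)[:3])
s25,c25=np.sin(np.radians(25)),np.cos(np.radians(25))
print(w(R,[[-.1+.192*c25,y,.05+.192*s25] for y in(.081,.027)]+[[-.1+.21*c25,-.027,.05+.21*s25]]),w(O[:3],[[O[3]+.192,0,.056]]))
```

```text
cyl foot S [0.708 0.039 0.   ] roller [ 0.086 -0.122] rack [0.216 0.188]
cyl top S [0.698 0.033 0.235] roller [ 0.075 -0.126] rack [0.205 0.185]
cylT z.235 [0.664 0.036 0.235] roller [ 0.042 -0.115] rack [0.172 0.195]
cylT z0 [0.708 0.04  0.   ] roller [ 0.086 -0.122] rack [0.216 0.189]
cylT z0b [0.701 0.029 0.235] roller [ 0.076 -0.131] rack [0.206 0.179]
flaskS base [0.593 0.267 0.02 ] roller [0.025 0.126] rack [0.156 0.436]
flaskT body [0.594 0.251 0.03 ] roller [0.022 0.109] rack [0.153 0.42 ]
flaskT body [0.595 0.258 0.114] roller [0.024 0.116] rack [0.156 0.426]
dishS [ 0.402 -0.008  0.   ] roller [-0.223 -0.1  ] rack [-0.093  0.212]
dishT [ 0.399 -0.001  0.016] roller [-0.225 -0.092] rack [-0.094  0.22 ]
reag T [ 0.577 -0.41   0.089] roller [-0.142 -0.531] rack [-0.014 -0.219]
wellplate [0.708 0.04  0.   ] roller [ 0.086 -0.122] rack [0.216 0.189]
top (307, 181) [ 0.59  -0.095  0.146]
top (327, 177) [ 0.601 -0.149  0.146]
top (345, 166) [ 0.629 -0.196  0.152]
top (215, 150) [0.689 0.161 0.071]
scene (279, 159) [ 0.588 -0.089  0.141]
scene (284, 148) [ 0.602 -0.142  0.142]
scene (284, 136) [ 0.63  -0.189  0.148]
scene (202, 215) [0.688 0.17  0.069]
[[ 0.5944636  -0.09736377  0.13114271]
 [ 0.60683211 -0.14992821  0.13114271]
 [ 0.63508047 -0.19875609  0.13874983]] [[0.6949147  0.16176996 0.056     ]]
```

Run:
```python
import cv2
t=cv2.imread("pics/top0.png")
cv2.imwrite("pics/t_m.png",cv2.resize(t[95:215,150:290],None,fx=5,fy=5,interpolation=cv2.INTER_CUBIC))
s=cv2.imread("pics/scene0.png")
cv2.imwrite("pics/s_m.png",cv2.resize(s[130:300,140:300],None,fx=3.5,fy=3.5,interpolation=cv2.INTER_CUBIC))
```

```text
(no output)
```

View pics/t_m.png

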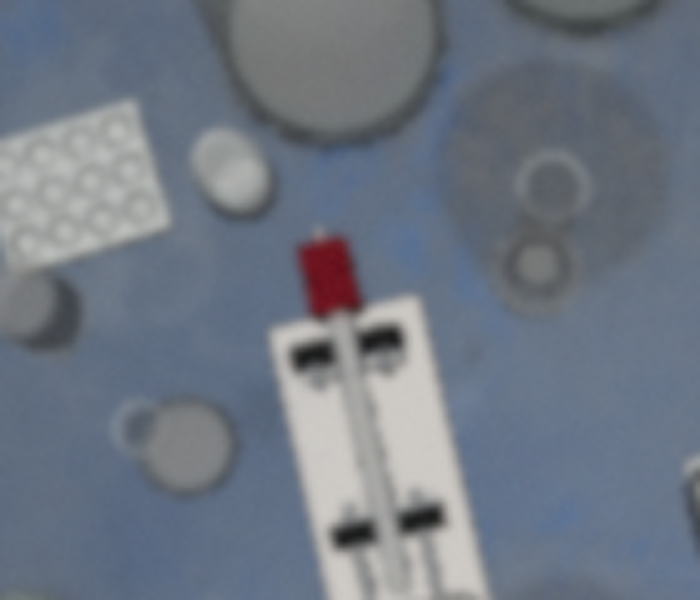

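View pics/s_m.png

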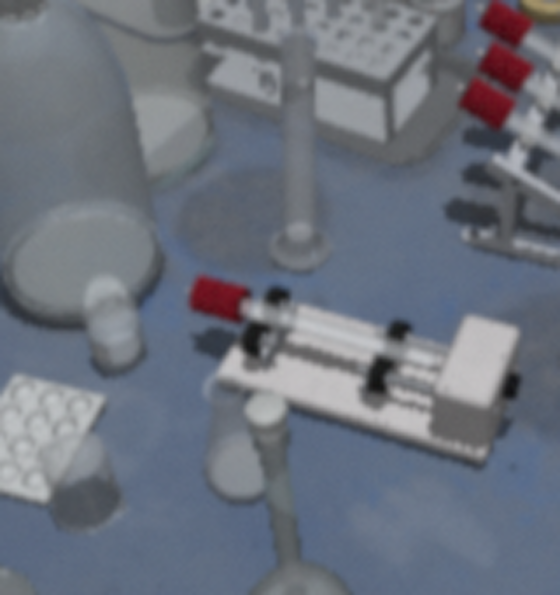

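```bash
cat > mv.py <<'E'
import numpy as np,sys
from scipy.spatial.transform import Rotation as Ro
from cell import robot
def rot(yaw,pitch=0): return Ro.from_euler('xyz',[np.pi,pitch,yaw])
def plan(way,n=None,cur=None):
    """way: list of (pos,Rot,grip,rows)"""
    if cur is None:
        o=robot.observe(); cur=(o["tool_pos"],Ro.from_euler('xyz',o["tool_rot"])); print("t",round(o["time"],2),np.round(o["tool_pos"],4),np.round(o["tool_rot"],4),round(o["opening"],4),np.round(o["contact_force"],1))
    for p,r,g,k in way:
        v=(cur[1].inv()*r).as_rotvec()/(np.pi/2); t=cur[1].inv().apply(np.array(p)-cur[0])/.3
        d=np.linalg.norm(t)*300; a=np.degrees(np.linalg.norm(v)*np.pi/2)
        print([round(float(x),3)+0. for x in (*v,*t)]+[g],f"dist {d:.0f} ang {a:.1f} rows>={max(d/50,a/8.59):.1f}")
E
python3 - <<'E'
from mv import *
plan([((.50,-.21,.28),rot(.231),1,1),((.575,.133,.27),rot(.225),1,1)])
E
```

```text
t 0.15 [ 0.212  -0.48    0.2262] [-3.1404e+00 -2.0000e-04  4.1580e-01] 0.0916 [-0.  -0.7  0.5]
[-0.001, 0.0, 0.118, 1.242, -0.436, -0.179, 1] dist 398 ang 10.6 rows>=8.0
[-0.001, 0.0, 0.121, 1.932, -1.381, -0.144, 1] dist 714 ang 10.9 rows>=14.3
```

Request:
{"op": "arm_command", "data": {"motion": [[[0,0,0.118,0.98,-0.34,-0.15,1],[0,0,0.118,0.98,-0.34,-0.15,1],[0,0,0.118,0.98,-0.34,-0.15,1],[0,0,0.118,0.98,-0.34,-0.15,1],[0,0,0.118,0.98,-0.34,-0.15,1],[0,0,0.118,0.98,-0.34,-0.15,1],[0,0,0.118,0.98,-0.34,-0.15,1],[0,0,0.118,0.98,-0.34,-0.15,1]]]}}

```text
time: 0.95
tool_pos: [0.4415, -0.2662, 0.2718]
tool_rot: [3.142, -0.001, 0.235]
contact_force: [-0.6, -0.6, -0.2]
opening: 0.0917
```

Run:
```python
from mv import *
import cv2
plan([((.50,-.21,.28),rot(.231),1,1)])
c=robot.read_camera("wrist"); cv2.imwrite("pics/wrist1.png",cv2.resize(c["image"][:,:,::-1],None,fx=1.5,fy=1.5,interpolation=cv2.INTER_CUBIC)); np.savez("wrist1.npz",**c)
```

```text
t 0.95 [ 0.4415 -0.2662  0.2718] [ 3.1415e+00 -6.0000e-04  2.3460e-01] 0.0917 [-0.6 -0.6 -0.2]
[0.0, 0.0, 0.002, 0.233, -0.137, -0.027, 1] dist 82 ang 0.2 rows>=1.6
```

View pics/wrist1.png

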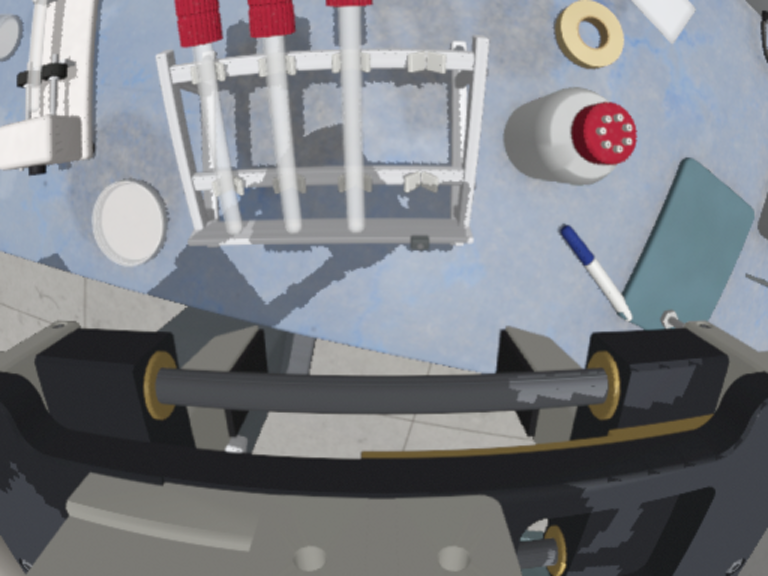

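Run:
```python
import cv2,numpy as np
c=np.load("wrist1.npz"); im=c["image"][:,:,::-1]
cv2.imwrite("pics/w1a.png",cv2.resize(im[0:175,105:335],None,fx=3.4,fy=3.4,interpolation=cv2.INTER_CUBIC))
```

```text
(no output)
```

View pics/w1a.png

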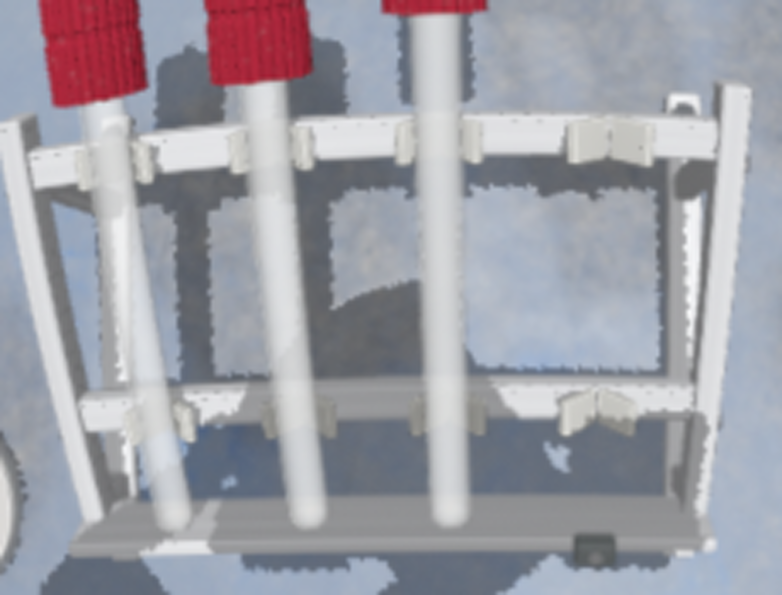

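```bash
cat >> h.py <<'E'
def projw(c,P):
    T=np.linalg.inv(c["cam_to_world"]); p=np.atleast_2d(P)@T[:3,:3].T+T[:3,3]
    rr=np.hypot(p[:,0],p[:,1]); th=np.arctan2(rr,p[:,2]); k=foc(c)*th/rr
    return np.c_[k*p[:,0]+c["cx"],k*p[:,1]+c["cy"]]
def crop(L,sc,off): return (np.array(L)+.5)/sc-.5+np.array(off)
E
cat > fitr.py <<'E'
from h import *
W=load("wrist1")
s25,c25=np.sin(np.radians(25)),np.cos(np.radians(25))
def G(y,s,n=0): return [-.1+s*c25-n*s25,y,.05+s*s25+n*c25]
P=[G(.081,.008),G(.027,.008),G(-.027,.008),G(.081,.170,.016),G(.027,.170,.016),G(-.027,.188,.016)]
M=crop([(171,511),(306,511),(450,508),(102,103),(262,83),(436,14)],3.4,(105,0))
for mode in (0,1):
    def r(p): 
        q=w(p[:3],P); 
        if mode: q=q+[0,0,p[3]]
        return (projw(W,q)-M).ravel()
    o=least_squares(r,[.54,-.19,.23]+([0] if mode else []),loss='soft_l1'); print(o.x, np.round(o.fun.reshape(-1,2),1).tolist())
    if not mode: R=o.x
np.save("rackw.npy",R)
im=cv2.resize(W["image"][0:175,105:335][:,:,::-1],None,fx=3.4,fy=3.4,interpolation=cv2.INTER_CUBIC)
pts=[G(y,s) for y in (.081,.027,-.027,-.081) for s in (0,.045,.138,.152)]+[[-.1,-.081,.066]]
pts+=[G(y,s,-.01) for y in (-.081,) for s in (.045,.145)]
for u,v in projw(W,w(R,pts)): cv2.circle(im,(int((u-105+.5)*3.4),int((v+.5)*3.4)),3,(0,255,0),1)
cv2.imwrite("pics/w1b.png",im)
E
python3 fitr.py
```

```text
[ 0.53936747 -0.19447908  0.21543571] [[0.9, -0.7], [0.6, -0.9], [-0.2, 0.3], [-3.7, -0.5], [-1.2, 0.3], [1.3, 1.2]]
[ 0.53933121 -0.19455663  0.21564355  0.00055616] [[0.8, -0.6], [0.6, -0.7], [-0.1, 0.4], [-3.8, -0.6], [-1.3, 0.3], [1.3, 1.1]]
```

View pics/w1b.png

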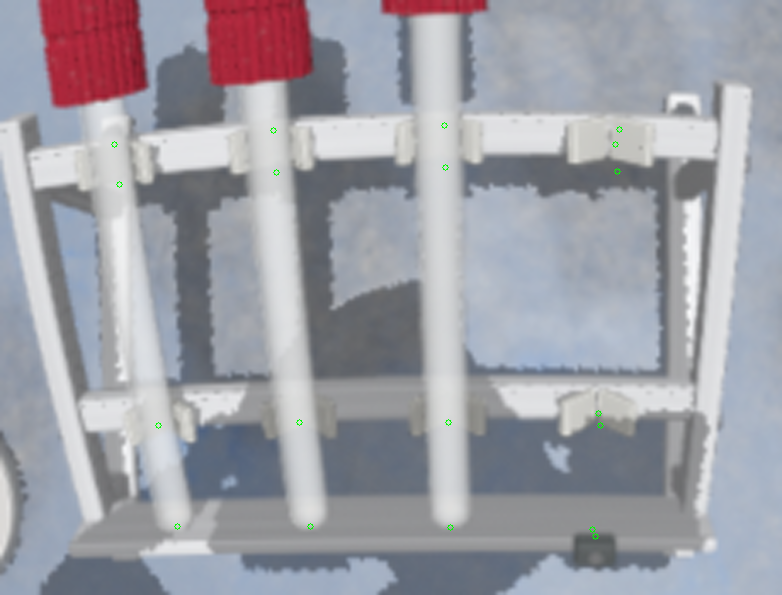

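Run:
```python
from mv import *
plan([((.49,.117,.27),rot(.225),1,1)])
```

```text
t 1.0 [ 0.4403 -0.2674  0.2715] [-3.1415e+00  5.0000e-04  2.3310e-01] 0.0918 [-0.2 -0.4  0.1]
[0.0, 0.0, 0.005, 0.457, -1.208, 0.005, 1] dist 388 ang 0.5 rows>=7.8
```

Request:
{"op": "arm_command", "data": {"motion": [[[0,0,0.0,0.42,-1.0,0,1],[0,0,0.0,0.42,-1.0,0,1],[0,0,0.0,0.42,-1.0,0,1],[0,0,0.0,0.42,-1.0,0,1],[0,0,0.0,0.42,-1.0,0,1],[0,0,0.0,0.42,-1.0,0,1],[0,0,0.0,0.42,-1.0,0,1],[0,0,0.0,0.42,-1.0,0,1]]]}}

```text
time: 1.8
tool_pos: [0.4938, 0.0541, 0.2712]
tool_rot: [-3.141, 0.001, 0.233]
contact_force: [0.0, -0.7, -0.1]
opening: 0.092
```

Run:
```python
from mv import *
import cv2
plan([((.50,.117,.28),rot(.225),1,1)])
c=robot.read_camera("wrist"); im=c["image"][:,:,::-1]; np.savez("wrist2.npz",**c)
cv2.imwrite("pics/wrist2.png",cv2.resize(im[0:250,0:512],None,fx=1.5,fy=1.5,interpolation=cv2.INTER_CUBIC)); 
cv2.imwrite("pics/w2a.png",cv2.resize(im[0:175,90:320],None,fx=3.4,fy=3.4,interpolation=cv2.INTER_CUBIC))
```

```text
t 1.8 [0.4938 0.0541 0.2712] [-3.1411e+00  7.0000e-04  2.3300e-01] 0.092 [ 0.  -0.7 -0.1]
[0.0, 0.0, 0.005, 0.069, -0.199, -0.029, 1] dist 64 ang 0.5 rows>=1.3
```

View pics/wrist2.png

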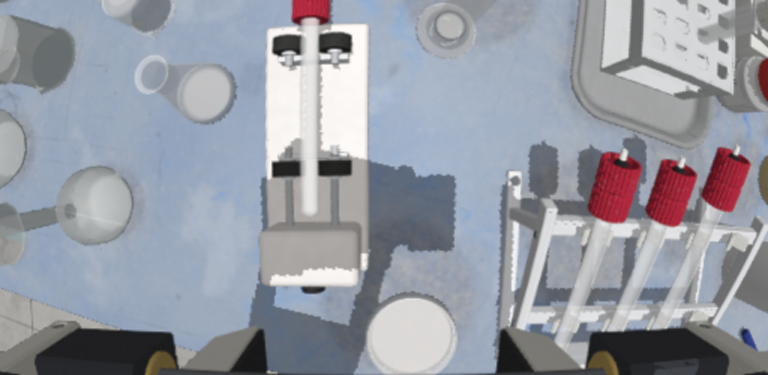

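View pics/w2a.png

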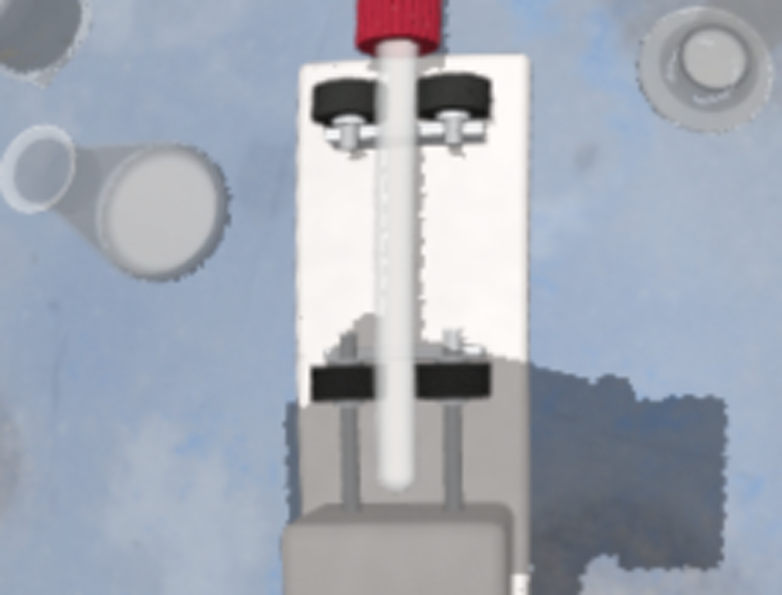

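```bash
cat > fito.py <<'E'
from h import *
W=load("wrist2")
C=lambda L:crop(L,3.4,(90,0))
wh=[[x,y,.06] for x in(-.055,.055) for y in (.02,-.02)]
# u-only / v-only weighted points
P=[([0,.008],(397,472),1,1),([0,.150],(398.5,100),1,0)]
F=[([-.055,0,.06],(400.5,383),1,1),([-.105,0,.077],(398,521),0,1),([.055,.034,.052],(313,100),1,0),([.055,-.034,.052],(491,100),1,0)]
def r(p):
    o=[]
    for (a,s),m,wu,wv in P:
        o.append((projw(W,w(p[:3],[p[3]+s,0,.056]))[0]-C([m])[0])*[wu,wv])
    for q,m,wu,wv in F: o.append((projw(W,w(p[:3],q))[0]-C([m])[0])*[wu,wv])
    return np.concatenate(o)
o=least_squares(r,[.597,.139,.225,-.092]); R=o.x; print(R,np.round(o.fun.reshape(-1,2),1).tolist())
np.save("rollerw.npy",R)
im=cv2.resize(W["image"][0:175,90:320][:,:,::-1],None,fx=3.4,fy=3.4,interpolation=cv2.INTER_CUBIC)
pts=wh+[[x,y,.06] for x in(-.062,-.048,.048,.062) for y in (.02,-.02)]+[[R[3]+s,0,.056] for s in (0,.1,.17)]+[[-.105,y,.077] for y in (.048,-.048)]+[[0,y,.02] for y in (.048,-.048)]+[[.1,y,.02] for y in (.048,-.048)]
for u,v in projw(W,w(R[:3],pts)): cv2.circle(im,(int((u-90+.5)*3.4),int((v+.5)*3.4)),3,(0,255,0),1)
cv2.imwrite("pics/w2b.png",im)
def ray(c,u,v,z):
    d=np.array([u-c["cx"],v-c["cy"]]);rr=np.hypot(*d);th=rr/foc(c);q=np.r_[d/rr*np.sin(th),np.cos(th)]
    T=c["cam_to_world"];q=T[:3,:3]@q;return T[:3,3]+q*(z-T[2,3])/q[2]
for n,m,z in (("cyl",(712,60),0.01),("flask",(165,205),.003),("flasktop",(37,168),.114)):
    u,v=C([m])[0];p=ray(W,u,v,z);c,s=np.cos(R[2]),np.sin(R[2]);d=p[:2]-R[:2];print(n,p,c*d[0]+s*d[1],-s*d[0]+c*d[1])
E
python3 fito.py
```

```text
[ 0.59914598  0.13960723  0.22893987 -0.09700919] [[0.9, -0.0], [0.2, -0.0], [-1.1, -0.5], [-0.0, 0.5], [-0.2, 0.0], [0.3, -0.0]]
cyl [0.7078867  0.03963764 0.01      ] 0.08321579198888285 -0.12203932724490471
flask [0.60062122 0.25596247 0.003     ] 0.0278430094424616 0.11298444050367926
flasktop [0.59850663 0.25937119 0.114     ] 0.02655718558134061 0.11678411972402501
```

View pics/w2b.png

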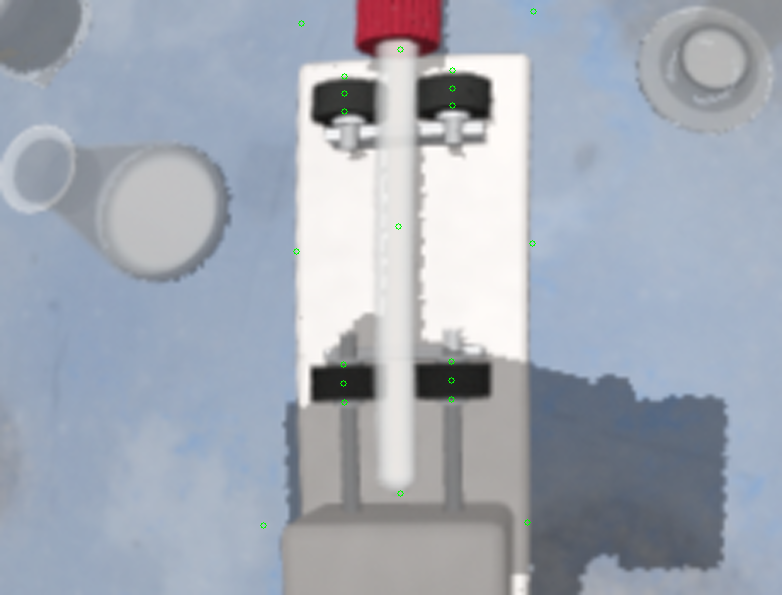

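Run:
```python
from mv import *
p=(.5741,.1339)
plan([((*p,.15),rot(.227),.3,1),((*p,.037),rot(.227),.3,1)])
```

```text
t 1.85 [0.4937 0.0525 0.2712] [3.1412e+00 1.1000e-03 2.3190e-01] 0.0915 [-0.5 -0.8 -0.7]
[0.0, 0.001, 0.003, 0.324, -0.203, 0.404, 0.3] dist 167 ang 0.3 rows>=3.3
[0.0, 0.001, 0.003, 0.324, -0.203, 0.78, 0.3] dist 261 ang 0.3 rows>=5.2
```

Request:
{"op": "arm_command", "data": {"motion": [[[0,0,0.003,0.16,-0.1,0.1,0.3],[0,0,0.003,0.324,-0.203,0.25,0.3],[0,0,0.003,0.324,-0.203,0.404,0.3],[0,0,0.003,0.324,-0.203,0.5,0.3],[0,0,0.003,0.324,-0.203,0.58,0.3],[0,0,0.003,0.324,-0.203,0.65,0.3],[0,0,0.003,0.324,-0.203,0.65,0.3]]]}}

```text
time: 2.55
tool_pos: [0.5727, 0.1313, 0.0732]
tool_rot: [-3.141, 0.007, 0.223]
contact_force: [0.1, -0.2, 0.2]
opening: 0.0594
```

Run:
```python
from mv import *
import cv2
p=(.5741,.1339)
plan([((*p,.037),rot(.227),.3,1)])
for n in ["wrist","scene"]:
    c=robot.read_camera(n); im=c["image"][:,:,::-1]; np.savez(n+"3.npz",**c)
    if n=="scene": im=im[130:300,140:300]
    cv2.imwrite(f"pics/{n}3.png",cv2.resize(im,None,fx=1.5 if n=="wrist" else 3.5,fy=1.5 if n=="wrist" else 3.5,interpolation=cv2.INTER_CUBIC))
```

```text
t 2.55 [0.5727 0.1313 0.0732] [-3.1413  0.0074  0.2233] 0.0594 [ 0.1 -0.2  0.2]
[0.0, 0.005, -0.002, 0.007, -0.007, 0.121, 0.3] dist 36 ang 0.5 rows>=0.7
```

View pics/wrist3.png

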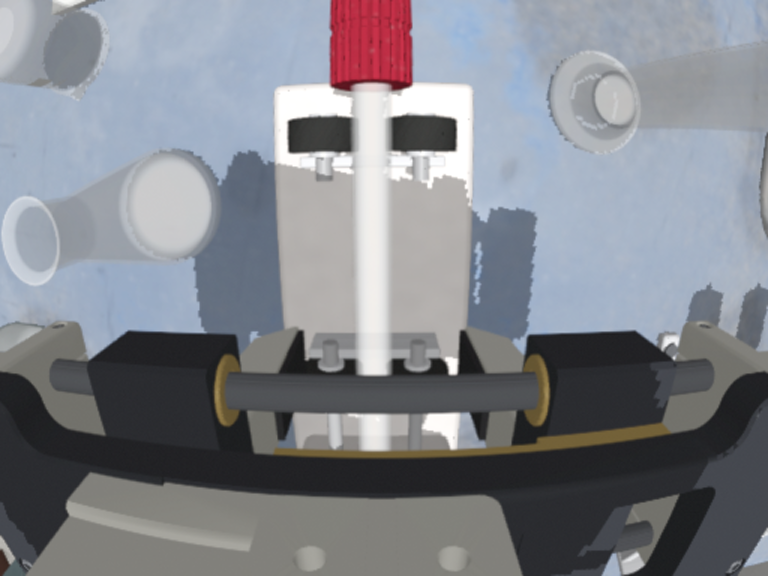

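View pics/scene3.png

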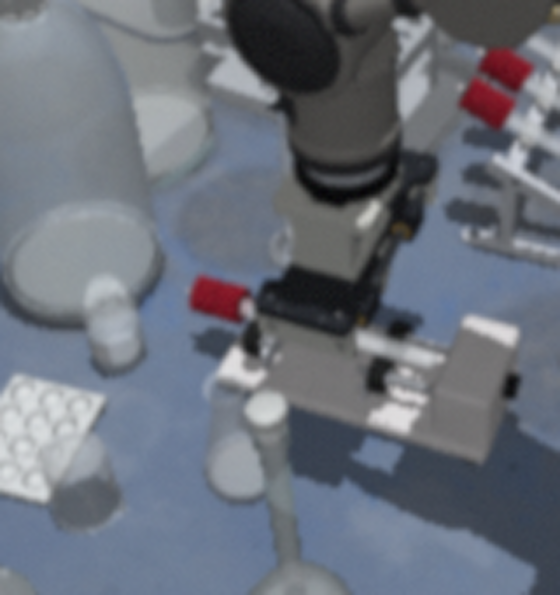

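Request:
{"op": "arm_command", "data": {"motion": [[[0,0.005,0,0.007,-0.01,0.06,0.3],[0,0.005,0,0.007,-0.01,0.121,0.3],[0,0.005,0,0.007,-0.01,0.121,0.3],[0,0.005,0,0.007,-0.01,0.121,-0.4],[0,0.005,0,0.007,-0.01,0.121,-0.4],[0,0.005,0,0.007,-0.01,0.121,-0.4]]], "grip_force": 20}}

```text
time: 3.25
tool_pos: [0.5769, 0.1374, 0.0418]
tool_rot: [3.141, -0.01, 0.226]
contact_force: [0.7, -0.5, -0.2]
opening: 0.0402
```

Run:
```python
from mv import *
import cv2
p=(.5741,.1339)
plan([((*p,.037),rot(.227),.3,1)])
for n in ["wrist"]:
    c=robot.read_camera(n); im=c["image"][:,:,::-1]; np.savez(n+"4.npz",**c)
    cv2.imwrite(f"pics/{n}4.png",cv2.resize(im,None,fx=1.5,fy=1.5,interpolation=cv2.INTER_CUBIC))
```

```text
t 3.25 [0.5769 0.1374 0.0418] [ 3.1412 -0.0102  0.2256] 0.0402 [ 0.7 -0.5 -0.2]
[0.0, -0.006, -0.001, -0.012, 0.009, 0.016, 0.3] dist 7 ang 0.6 rows>=0.1
```

View pics/wrist4.png

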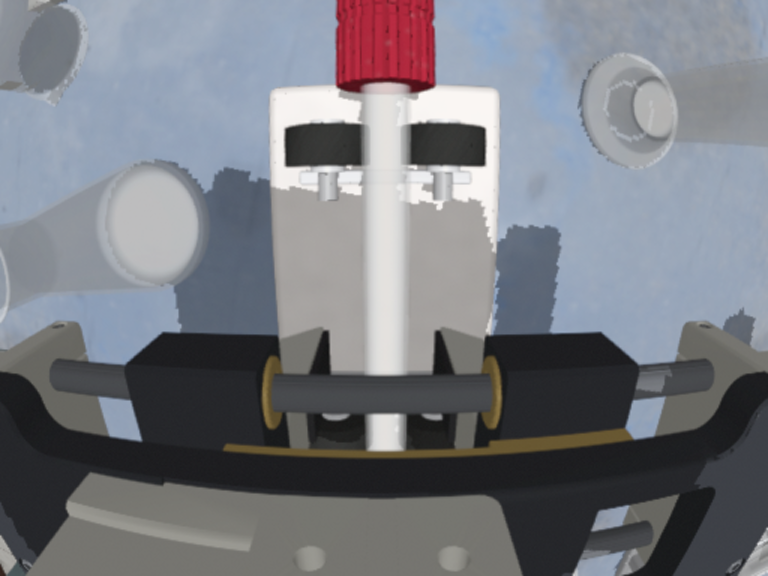

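Request:
{"op": "arm_command", "data": {"motion": [[[0,-0.003,0,-0.005,0.003,0.013,-0.4],[0,-0.003,0,-0.005,0.003,0.013,-1],[0,-0.003,0,-0.005,0.003,0.013,-1],[0,-0.003,0,-0.005,0.003,0.013,-1],[0,-0.003,0,-0.005,0.003,0.013,-1],[0,-0.003,0,-0.005,0.003,0.013,-1]]], "grip_force": 20}}

```text
time: 3.9
tool_pos: [0.5749, 0.1357, 0.0365]
tool_rot: [3.141, -0.003, 0.226]
contact_force: [0.4, -6.2, -0.1]
opening: 0.015
```

Run:
```python
from mv import *
import cv2
p=(.5741,.1339)
plan([((*p,.037),rot(.227),.3,1)])
for n in ["wrist"]:
    c=robot.read_camera(n); im=c["image"][:,:,::-1]; np.savez(n+"5.npz",**c)
    cv2.imwrite(f"pics/{n}5.png",cv2.resize(im,None,fx=1.5,fy=1.5,interpolation=cv2.INTER_CUBIC))
```

```text
t 3.9 [0.5749 0.1357 0.0365] [ 3.1407e+00 -2.9000e-03  2.2570e-01] 0.015 [ 0.4 -6.2 -0.1]
[0.001, -0.002, -0.001, -0.004, 0.005, -0.002, 0.3] dist 2 ang 0.2 rows>=0.0
```

View pics/wrist5.png

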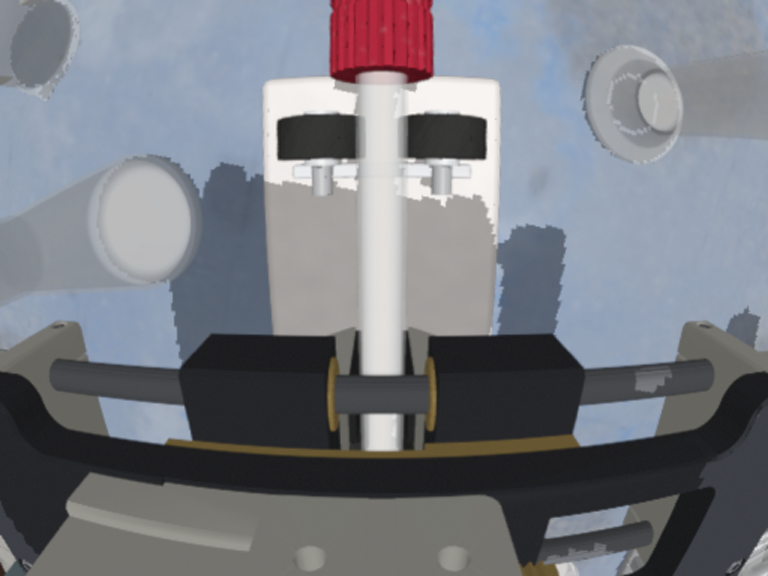

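Request:
{"op": "arm_command", "data": {"motion": [[[0,0,0,0,0,-0.03,-1],[0,0,0,0,0,-0.1,-1],[0,0,0,0,0,-0.2,-1],[0,0,0,-0.05,0,-0.3,-1],[0,0,0,-0.18,0,-0.36,-1],[0,0,0,-0.32,0,-0.42,-1],[0,0,0,-0.45,0,-0.5,-1],[0,0,0,-0.45,0,-0.5,-1]]], "grip_force": 25}}

```text
time: 4.75
tool_pos: [0.4401, 0.1063, 0.1893]
tool_rot: [-3.141, -0.006, 0.226]
contact_force: [0.8, 0.5, -0.5]
opening: 0.0151
```

Run:
```python
from mv import *
import cv2
c25,s25=np.cos(np.radians(25)),np.sin(np.radians(25))
plan([((.44,-.10,.29),rot(.223),-1,1),((.47,-.285,.25),rot(.223,-np.radians(25)),-1,1)])
for n in ["wrist","scene"]:
    c=robot.read_camera(n); im=c["image"][:,:,::-1]; np.savez(n+"6.npz",**c)
    cv2.imwrite(f"pics/{n}6.png",cv2.resize(im,None,fx=1.5,fy=1.5,interpolation=cv2.INTER_CUBIC))
```

```text
t 4.75 [0.4401 0.1063 0.1893] [-3.1413 -0.0064  0.2261] 0.0151 [ 0.8  0.5 -0.5]
[0.0, -0.004, 0.002, -0.152, 0.67, -0.337, -1] dist 230 ang 0.4 rows>=4.6
[-0.001, 0.274, 0.002, -0.194, 1.293, -0.204, -1] dist 397 ang 24.6 rows>=7.9
```

View pics/wrist6.png

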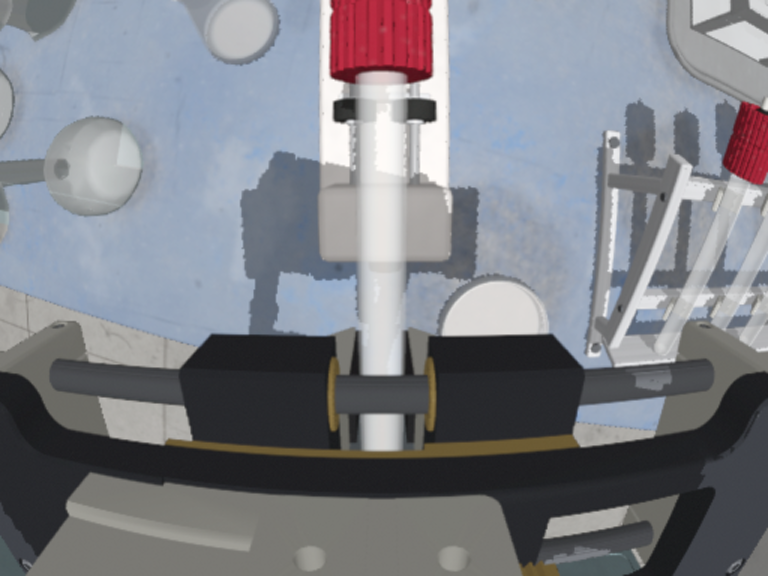

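View pics/scene6.png

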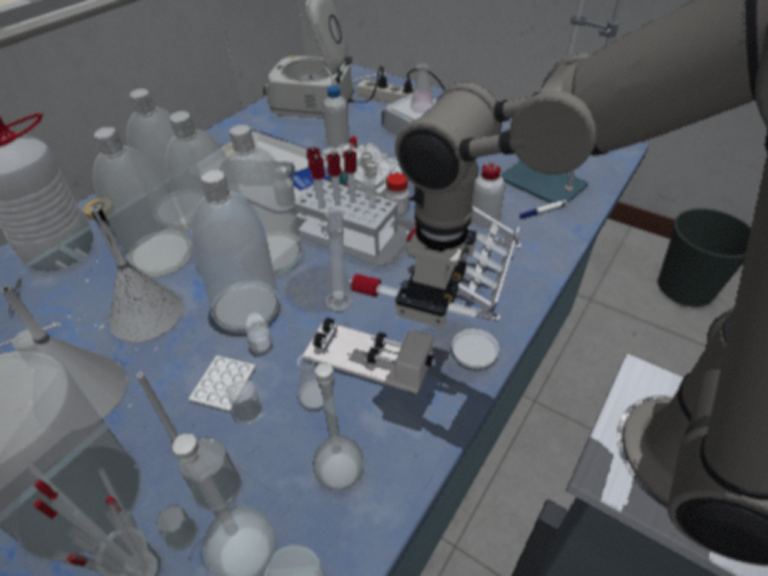

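Run:
```python
import cv2,numpy as np
im=np.load("wrist6.npz")["image"][:,:,::-1]
cv2.imwrite("pics/w6a.png",cv2.resize(im[0:80,200:310],None,fx=7,fy=7,interpolation=cv2.INTER_CUBIC))
from h import *
from scipy.spatial.transform import Rotation as Ro
W=load("wrist6")
R=Ro.from_euler('xyz',[-3.1413,-.0064,.2261]).as_matrix();t=np.array([.4401,.1063,.1893])
for s in (.069,.071,.073,.075):
    P=np.array([[.17-s,16e-3*a,-.019+.016*b] for a,b in((-1,0),(1,0),(0,-1),(0,1))])
    print(s,np.round((projw(W,P@R.T+t)-[200,0]+.5)*7,0).tolist())
```

```text
0.069 [[134.0, 325.0], [618.0, 324.0], [375.0, 265.0], [377.0, 364.0]]
0.071 [[134.0, 353.0], [618.0, 353.0], [375.0, 297.0], [377.0, 390.0]]
0.073 [[134.0, 382.0], [618.0, 381.0], [375.0, 329.0], [377.0, 416.0]]
0.075 [[134.0, 411.0], [618.0, 410.0], [375.0, 362.0], [377.0, 442.0]]
```

View pics/w6a.png

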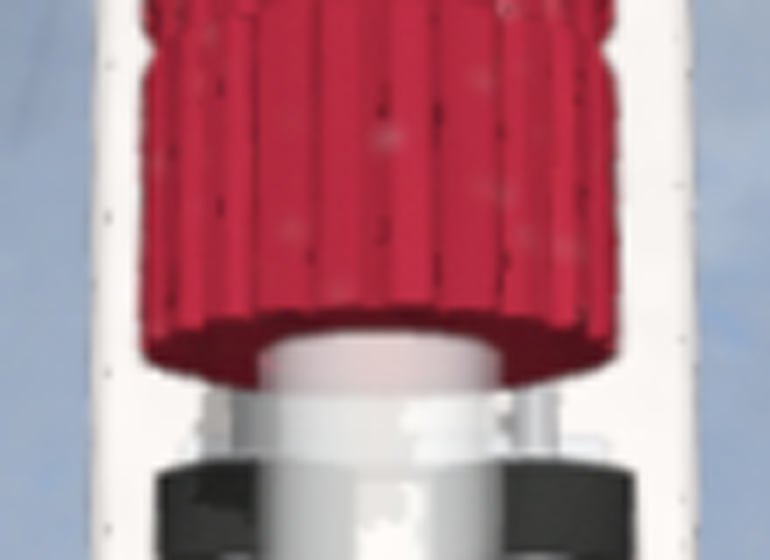

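Request:
{"op": "arm_command", "data": {"motion": [[[0,0,0,-0.04,0.08,-0.12,-1],[0,0,0,-0.1,0.22,-0.24,-1],[0,0,0,-0.14,0.37,-0.32,-1],[0,0,0,-0.15,0.52,-0.33,-1],[0,0.07,0,-0.15,0.67,-0.33,-1],[0,0.14,0,-0.16,0.82,-0.32,-1],[0,0.21,0,-0.17,0.96,-0.3,-1],[0,0.274,0,-0.17,1.0,-0.3,-1]]]}}

```text
time: 5.65
tool_pos: [0.4608, -0.2024, 0.275]
tool_rot: [3.14, -0.437, 0.222]
contact_force: [-0.7, 1.5, -1.5]
opening: 0.0152
```

Run:
```python
from mv import *
r=rot(.223,-np.radians(25)); p=np.array([.5335,-.2784,.0643]); z=r.apply([0,0,1]); print(z)
plan([(p-z*.12,r,-1,1),(p-z*.06,r,-1,1),(p,r,-1,1)])
```

```text
[ 0.41215354  0.0934647  -0.90630779]
t 5.65 [ 0.4608 -0.2024  0.275 ] [ 3.1401 -0.4372  0.2221] 0.0152 [-0.7  1.5 -1.5]
[0.001, -0.001, 0.0, -0.133, 0.3, 0.313, -1] dist 136 ang 0.1 rows>=2.7
[0.001, -0.001, 0.0, -0.134, 0.3, 0.513, -1] dist 183 ang 0.1 rows>=3.7
[0.001, -0.001, 0.0, -0.134, 0.299, 0.713, -1] dist 236 ang 0.1 rows>=4.7
```

Request:
{"op": "arm_command", "data": {"motion": [[[0,0,0,-0.07,0.15,0.08,-1],[0,0,0,-0.134,0.3,0.2,-1],[0,0,0,-0.134,0.3,0.35,-1],[0,0,0,-0.134,0.3,0.46,-1],[0,0,0,-0.134,0.3,0.513,-1],[0,0,0,-0.134,0.3,0.513,-1],[0,0,0,-0.134,0.3,0.513,-1]]]}}

```text
time: 6.35
tool_pos: [0.5081, -0.2795, 0.119]
tool_rot: [-3.141, -0.433, 0.226]
contact_force: [0.3, 0.1, 0.9]
opening: 0.015
```

Run:
```python
from mv import *
import cv2
r=rot(.223,-np.radians(25)); p=np.array([.5335,-.2784,.0643]); z=r.apply([0,0,1])
plan([(p-z*.002,r,-1,1)])
for n in ["wrist","scene"]:
    c=robot.read_camera(n); im=c["image"][:,:,::-1]; np.savez(n+"7.npz",**c)
    if n=="scene": im=im[70:250,230:400]
    k=1.5 if n=="wrist" else 3.3
    cv2.imwrite(f"pics/{n}7.png",cv2.resize(im,None,fx=k,fy=k,interpolation=cv2.INTER_CUBIC))
```

```text
t 6.35 [ 0.5081 -0.2795  0.119 ] [-3.1409 -0.4333  0.2258] 0.015 [0.3 0.1 0.9]
[-0.001, 0.002, 0.002, -0.001, 0.015, 0.194, -1] dist 58 ang 0.2 rows>=1.2
```

View pics/wrist7.png

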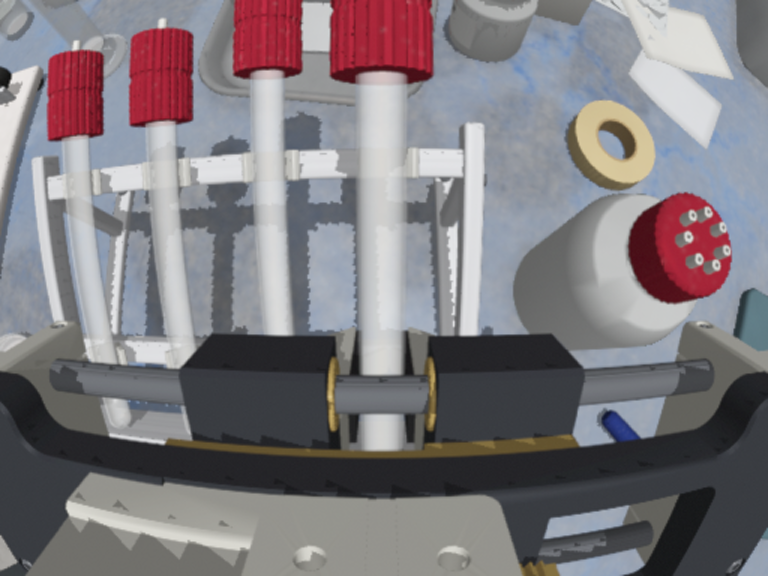

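View pics/scene7.png

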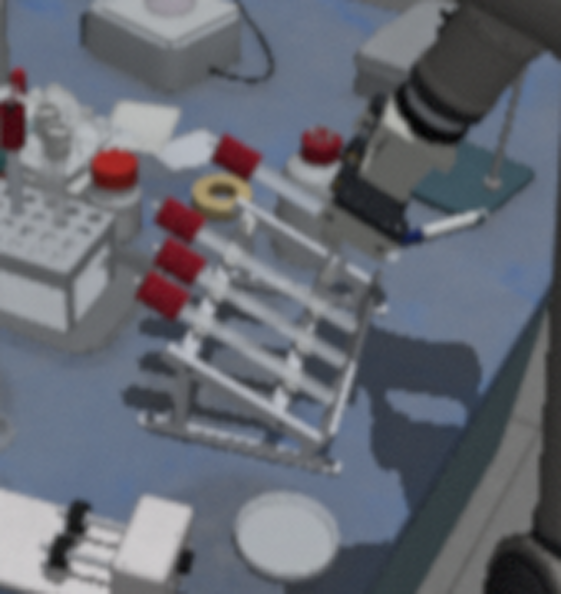

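Run:
```python
from h import *
W=load("wrist7");im=W["image"][:,:,::-1]
o=cv2.resize(im[80:140,20:330],None,fx=2.5,fy=2.5,interpolation=cv2.INTER_CUBIC)
o=cv2.resize(im[85:135,150:320],None,fx=4.6,fy=4.6,interpolation=cv2.INTER_CUBIC)
s25,c25=np.sin(np.radians(25)),np.cos(np.radians(25))
def G(y,s,n=0): return [-.1+s*c25-n*s25,y,.05+s*s25+n*c25]
R=[.5395,-.194,.223]
for y,col in((-.027,(0,200,0)),(-.081,(0,0,255))):
  for s in(.138,.152):
    for u,v in projw(W,w(R,[G(y,s),G(y+.008,s),G(y-.008,s)])): cv2.circle(o,(int((u-150+.5)*4.6),int((v-85+.5)*4.6)),3,col,1)
cv2.imwrite("pics/w7a.png",o)
```

```text
(no output)
```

View pics/w7a.png

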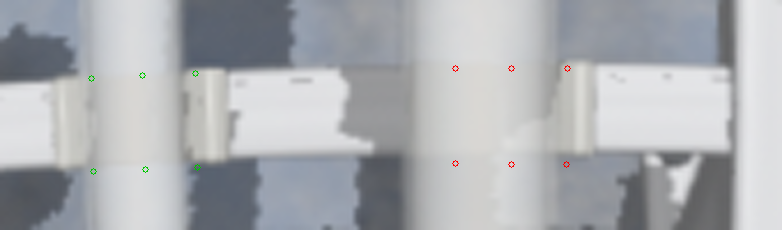

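Request:
{"op": "arm_command", "data": {"motion": [[[0,0,0,0,0.013,0.06,-1],[0,0,0,0,0.013,0.12,-1],[0,0,0,0,0.013,0.16,-1],[0,0,0,0,0.013,0.18,-1],[0,0,0,0,0.013,0.18,-1]]]}}

```text
time: 6.95
tool_pos: [0.5306, -0.2779, 0.0703]
tool_rot: [-3.141, -0.433, 0.226]
contact_force: [0.2, -0.5, -0.7]
opening: 0.015
```

Run:
```python
from mv import *
import cv2
r=rot(.223,-np.radians(25)); p=np.array([.5335,-.2784,.0643]); z=r.apply([0,0,1])
plan([(p-z*.001,r,-1,1)])
for n in ["wrist","top"]:
    c=robot.read_camera(n); im=c["image"][:,:,::-1]; np.savez(n+"8.npz",**c)
    if n=="top": im=im[120:270,260:420]
    k=1.5 if n=="wrist" else 4
    cv2.imwrite(f"pics/{n}8.png",cv2.resize(im,None,fx=k,fy=k,interpolation=cv2.INTER_CUBIC))
```

```text
t 6.95 [ 0.5306 -0.2779  0.0703] [-3.1414 -0.4335  0.226 ] 0.015 [ 0.2 -0.5 -0.7]
[-0.001, 0.002, 0.002, 0.0, 0.004, 0.019, -1] dist 6 ang 0.2 rows>=0.1
```

View pics/wrist8.png

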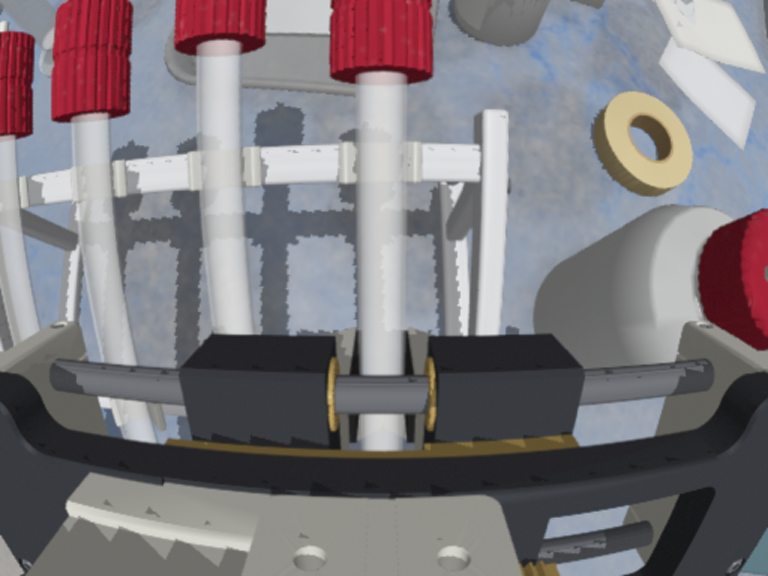

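Request:
{"op": "arm_command", "data": {"motion": [[[0,0,0,0,0.004,0.01,-1],[0,0,0,0,0.004,0.02,-1],[0,0,0,0,0.004,0.02,-1]]]}}

```text
time: 7.35
tool_pos: [0.5333, -0.2786, 0.0648]
tool_rot: [-3.142, -0.433, 0.226]
contact_force: [-0.4, -0.2, -0.8]
opening: 0.0153
```

Run:
```python
from mv import *
r=rot(.223,-np.radians(25)); p=np.array([.5335,-.2784,.0643]); z=r.apply([0,0,1])
plan([(p,r,-1,1)])
```

```text
t 7.35 [ 0.5333 -0.2786  0.0648] [-3.1416 -0.4335  0.2257] 0.0153 [-0.4 -0.2 -0.8]
[-0.001, 0.002, 0.002, 0.0, -0.001, 0.002, -1] dist 1 ang 0.2 rows>=0.0
```

Request:
{"op": "arm_command", "data": {"motion": [[[0,0,0,0,0,0.004,-1],[0,0,0,0,0,0.008,-1],[0,0,0,0,0,0.008,-1]]]}}

```text
time: 7.65
tool_pos: [0.5341, -0.278, 0.0632]
tool_rot: [-3.141, -0.434, 0.226]
contact_force: [-3.1, 0.7, 4.9]
opening: 0.0152
```

Request:
{"op": "arm_command", "data": {"motion": [[[0,0,0,0,0,0,-0.9],[0,0,0,0,0,0,-0.6],[0,0,0,0,0,0,-0.3],[0,0,0,0,0,0,-0.3],[0,0,0,0,0,0,-0.3]]]}}

```text
time: 8.15
tool_pos: [0.5343, -0.2785, 0.0627]
tool_rot: [3.141, -0.434, 0.226]
contact_force: [0.5, 0.5, 0.6]
opening: 0.0317
```

Run:
```python
from mv import *
import cv2
r=rot(.223,-np.radians(25)); p=np.array([.5335,-.2784,.0643]); z=r.apply([0,0,1])
plan([(p,r,-1,1)])
for n in ["wrist","top"]:
    c=robot.read_camera(n); im=c["image"][:,:,::-1]; np.savez(n+"9.npz",**c)
    if n=="top": im=im[120:270,260:420]
    k=1.5 if n=="wrist" else 4
    cv2.imwrite(f"pics/{n}9.png",cv2.resize(im,None,fx=k,fy=k,interpolation=cv2.INTER_CUBIC))
```

```text
t 8.15 [ 0.5343 -0.2785  0.0627] [ 3.1414 -0.4335  0.2257] 0.0317 [0.5 0.5 0.6]
[-0.001, 0.002, 0.002, 0.0, -0.001, -0.006, -1] dist 2 ang 0.2 rows>=0.0
```

View pics/wrist9.png

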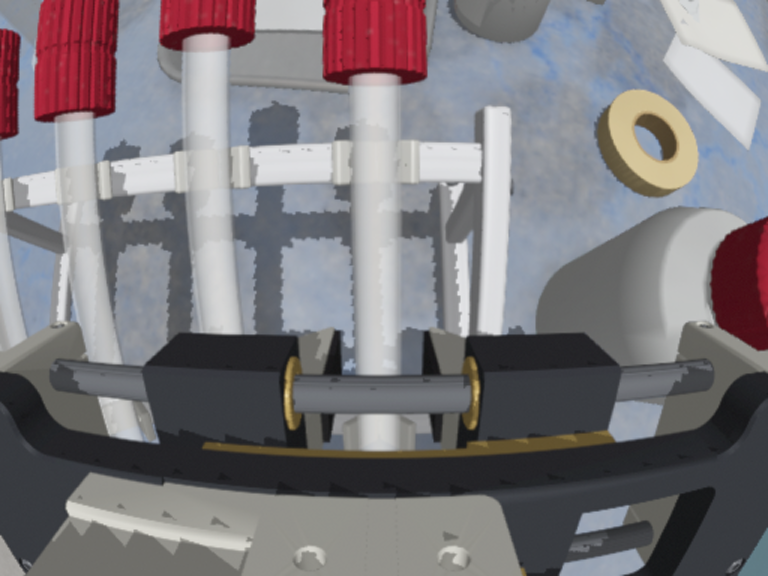

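Request:
{"op": "arm_command", "data": {"motion": [[[0,0,0,0,0,-0.06,-0.3],[0,0,0,0,0,-0.16,-0.3],[0,0,0,0,0,-0.28,-0.3],[0,0,0,0,0,-0.36,-0.3],[0,0,0,0,0,-0.36,-0.3]]]}}

```text
time: 8.75
tool_pos: [0.4904, -0.2902, 0.164]
tool_rot: [3.135, -0.436, 0.227]
contact_force: [-0.2, -0.0, -0.0]
opening: 0.0322
```

Run:
```python
from mv import *
import cv2
r=rot(.223,-np.radians(25)); p=np.array([.5221,-.2256,.0645]); z=r.apply([0,0,1])
plan([(p-z*.1,r,-1,1),(p-z*.04,r,-1,1)])
for n in ["wrist","top","scene"]:
    c=robot.read_camera(n); im=c["image"][:,:,::-1]; np.savez(n+"10.npz",**c)
    if n=="top": im=im[120:270,260:420]
    if n=="scene": im=im[70:250,230:400]
    k=1.5 if n=="wrist" else 3.5
    cv2.imwrite(f"pics/{n}10.png",cv2.resize(im,None,fx=k,fy=k,interpolation=cv2.INTER_CUBIC))
```

```text
t 8.75 [ 0.4904 -0.2902  0.164 ] [ 3.1355 -0.4363  0.2271] 0.0322 [-0.2 -0.  -0. ]
[0.003, 0.0, 0.002, -0.003, -0.187, 0.03, -1] dist 57 ang 0.3 rows>=1.1
[0.003, 0.0, 0.002, -0.003, -0.188, 0.23, -1] dist 89 ang 0.3 rows>=1.8
```

View pics/wrist10.png

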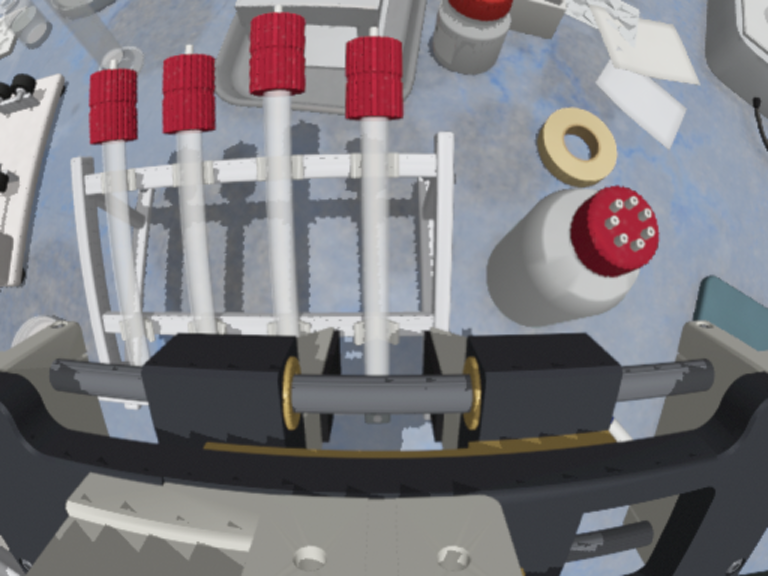

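View pics/scene10.png

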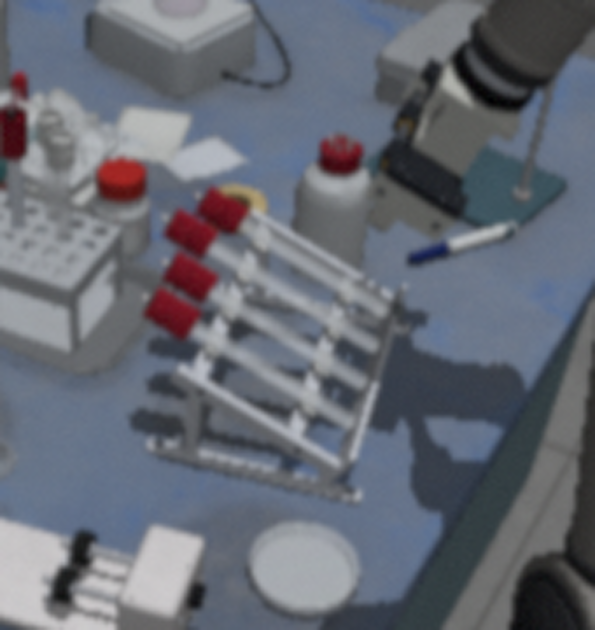

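View pics/top10.png

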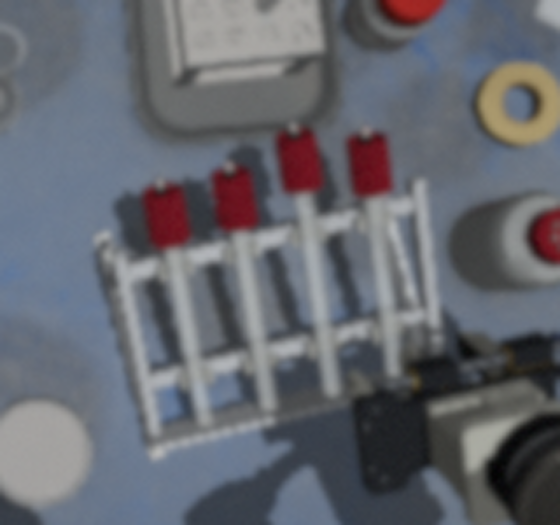

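Run:
```python
from h import *
R=[.5395,-.194,.223]
s25,c25=np.sin(np.radians(25)),np.cos(np.radians(25))
G=lambda y,s:[-.1+s*c25,y,.05+s*s25]
P=w(R,[G(.081,.192),G(.027,.192),G(-.027,.210),G(-.081,.192)])
for n in("top10","scene10"):
    c=load(n); q=proj(c,P); 
    for a in q:
        m=min(red(c),key=lambda t:np.hypot(*(t[0]-a))); print(n,np.round(a,1),m[0],np.round(m[0]-a,2),m[1])
```

```text
top10 [307.5 180.3] [307.26 181.71] [-0.28  1.44] 168
top10 [327.  175.8] [326.83 176.85] [-0.14  1.07] 163
top10 [345.6 165.1] [345.42 165.89] [-0.14  0.81] 159
top10 [365.8 166.8] [365.16 166.85] [-0.66  0.06] 149
scene10 [279.  159.2] [278.88 158.94] [-0.17 -0.22] 115
scene10 [284.4 148.9] [284.03 148.63] [-0.36 -0.26] 104
scene10 [284.8 136.3] [288.64 132.96] [ 3.87 -3.37] 212
scene10 [294.1 130.2] [288.64 132.96] [-5.51  2.81] 212
```

Request:
{"op": "arm_command", "data": {"motion": [[[0.003,0,0,-0.003,-0.1,0,-0.3],[0.003,0,0,-0.003,-0.187,0.03,-0.3],[0.003,0,0,-0.003,-0.187,0.12,-0.3],[0.003,0,0,-0.003,-0.187,0.2,-0.3],[0.003,0,0,-0.003,-0.187,0.23,-0.3],[0.003,0,0,-0.003,-0.187,0.23,-0.3]]]}}

```text
time: 9.5
tool_pos: [0.5045, -0.2264, 0.0957]
tool_rot: [-3.133, -0.431, 0.225]
contact_force: [-0.1, -0.9, 0.5]
opening: 0.0325
```

Run:
```python
from mv import *
import cv2
r=rot(.223,-np.radians(25)); p=np.array([.5221,-.2256,.0645]); z=r.apply([0,0,1])
plan([(p,r,-1,1)])
for n in ["wrist"]:
    c=robot.read_camera(n); im=c["image"][:,:,::-1]; np.savez(n+"11.npz",**c)
    k=1.5 if n=="wrist" else 3.5
    cv2.imwrite(f"pics/{n}11.png",cv2.resize(im,None,fx=k,fy=k,interpolation=cv2.INTER_CUBIC))
```

```text
t 9.5 [ 0.5045 -0.2264  0.0957] [-3.1329 -0.4312  0.2251] 0.0325 [-0.1 -0.9  0.5]
[-0.006, 0.003, 0.001, 0.009, 0.012, 0.118, -1] dist 36 ang 0.6 rows>=0.7
```

View pics/wrist11.png

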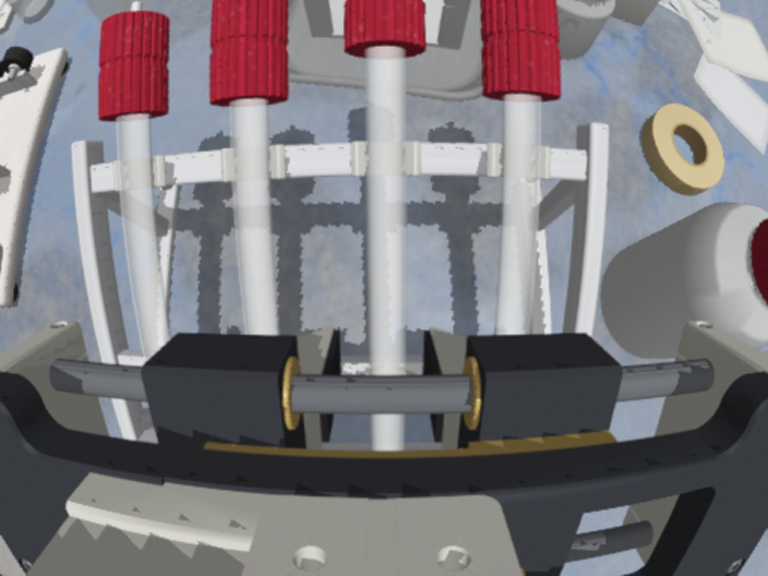

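Request:
{"op": "arm_command", "data": {"motion": [[[-0.005,0.002,0,0.008,0.009,0.04,-0.3],[-0.005,0.002,0,0.008,0.009,0.08,-0.3],[-0.005,0.002,0,0.008,0.009,0.118,-0.3],[-0.005,0.002,0,0.008,0.009,0.118,-0.3]]]}}

```text
time: 9.95
tool_pos: [0.5219, -0.2256, 0.0654]
tool_rot: [3.14, -0.435, 0.225]
contact_force: [-0.4, -0.0, 0.4]
opening: 0.032
```

Run:
```python
from mv import *
import cv2
r=rot(.223,-np.radians(25)); p=np.array([.5221,-.2256,.0645]); z=r.apply([0,0,1])
plan([(p,r,-1,1)])
for n in ["wrist"]:
    c=robot.read_camera(n); im=c["image"][:,:,::-1]; np.savez(n+"12.npz",**c)
    k=1.5 if n=="wrist" else 3.5
    cv2.imwrite(f"pics/{n}12.png",cv2.resize(im,None,fx=k,fy=k,interpolation=cv2.INTER_CUBIC))
```

```text
t 9.95 [ 0.5219 -0.2256  0.0654] [ 3.1404 -0.4355  0.2253] 0.032 [-0.4 -0.   0.4]
[0.0, 0.001, 0.001, -0.001, 0.0, 0.003, -1] dist 1 ang 0.1 rows>=0.0
```

View pics/wrist12.png

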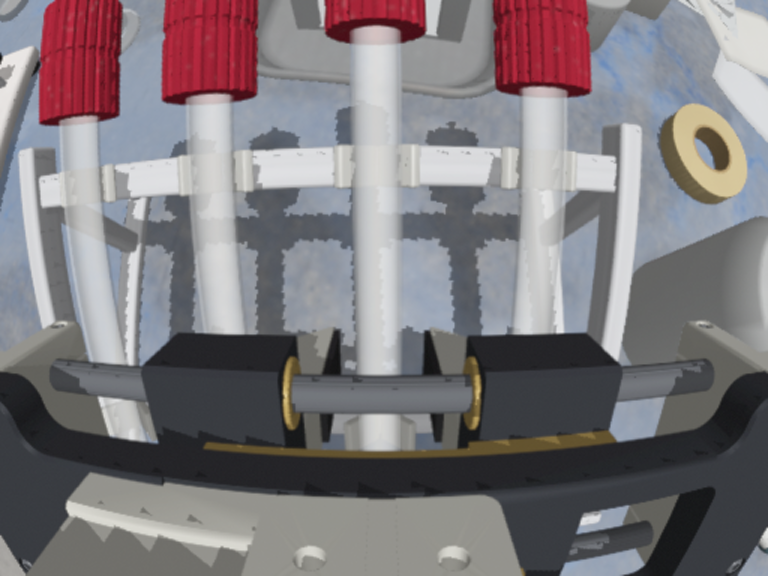

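Centred on the long tube. Close.

Request:
{"op": "arm_command", "data": {"motion": [[[0,0,0,0,0,0.003,-0.6],[0,0,0,0,0,0.003,-1],[0,0,0,0,0,0.003,-1],[0,0,0,0,0,0.003,-1],[0,0,0,0,0,0.003,-1],[0,0,0,0,0,0.003,-1]]], "grip_force": 25}}

```text
time: 10.6
tool_pos: [0.522, -0.2248, 0.0659]
tool_rot: [3.141, -0.436, 0.226]
contact_force: [-1.6, 4.9, 3.5]
opening: 0.0149
```

Request:
{"op": "arm_command", "data": {"motion": [[[0,0,0,0,0,-0.03,-1],[0,0,0,0,0,-0.1,-1],[0,0,0,0,0,-0.2,-1],[0,0,0,0,0,-0.32,-1],[0,0,0,0,0,-0.44,-1],[0,0,0,0,0,-0.44,-1]]]}}

```text
time: 11.2
tool_pos: [0.4684, -0.2409, 0.1905]
tool_rot: [3.129, -0.441, 0.228]
contact_force: [-0.1, -0.1, -0.9]
opening: 0.0156
```

Run:
```python
from mv import *
import cv2
plan([((.41,-.10,.26),rot(.227),-1,1),((.43,.1,.24),rot(.227),-1,1)])
for n in ["wrist","top"]:
    c=robot.read_camera(n); im=c["image"][:,:,::-1]; np.savez(n+"13.npz",**c)
    if n=="wrist": cv2.imwrite("pics/w13a.png",cv2.resize(im[0:80,200:310],None,fx=7,fy=7,interpolation=cv2.INTER_CUBIC))
    if n=="top": im=im[100:280,160:420]
    k=1.5 if n=="wrist" else 3
    cv2.imwrite(f"pics/{n}13.png",cv2.resize(im,None,fx=k,fy=k,interpolation=cv2.INTER_CUBIC))
from h import *
o=robot.observe()
from scipy.spatial.transform import Rotation as Ro
W=load("wrist13");R=Ro.from_euler('xyz',o["tool_rot"]).as_matrix();t=o["tool_pos"]
for s in (.073,.075,.077,.079):
    P=np.array([[.188-s,16e-3*a,-.019+.016*b] for a,b in((-1,0),(1,0),(0,-1),(0,1))])
    print(s,np.round((projw(W,P@R.T+t)-[200,0]+.5)*7,0).tolist())
```

```text
t 11.2 [ 0.4684 -0.2409  0.1905] [ 3.1286 -0.4407  0.2277] 0.0156 [-0.1 -0.1 -0.9]
[0.008, -0.281, -0.001, 0.023, -0.498, -0.252, -1] dist 168 ang 25.3 rows>=3.4
[0.008, -0.281, -0.001, 0.19, -1.135, -0.108, -1] dist 347 ang 25.3 rows>=6.9
0.073 [[118.0, 171.0], [586.0, 170.0], [350.0, 95.0], [354.0, 223.0]]
0.075 [[118.0, 198.0], [587.0, 197.0], [350.0, 125.0], [354.0, 248.0]]
0.077 [[118.0, 225.0], [587.0, 224.0], [350.0, 155.0], [354.0, 273.0]]
0.079 [[117.0, 252.0], [587.0, 251.0], [350.0, 185.0], [354.0, 297.0]]
```

View pics/wrist13.png

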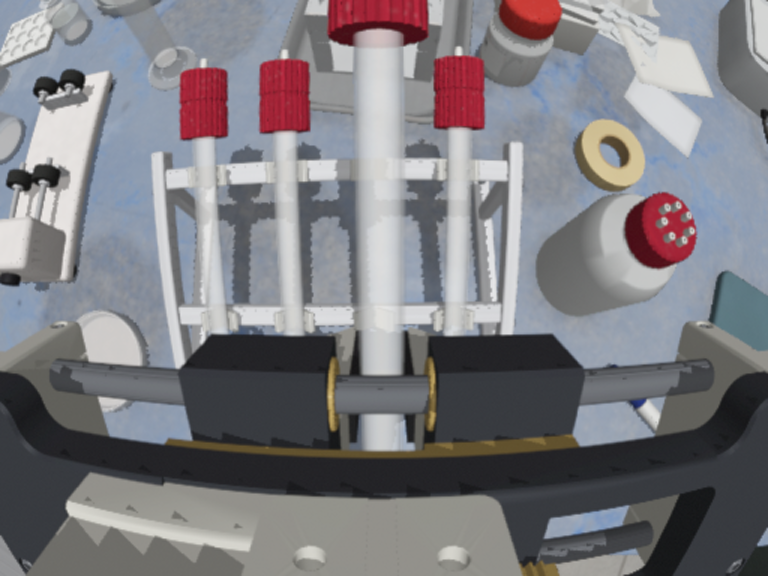

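View pics/w13a.png

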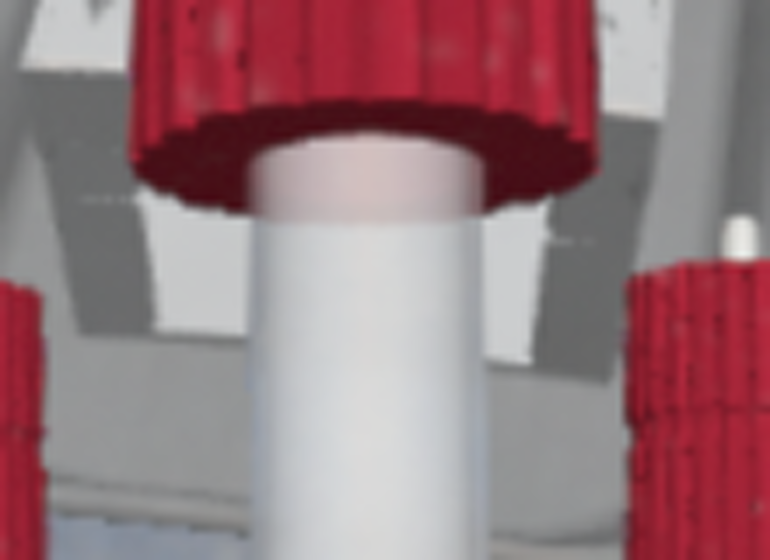

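View pics/top13.png

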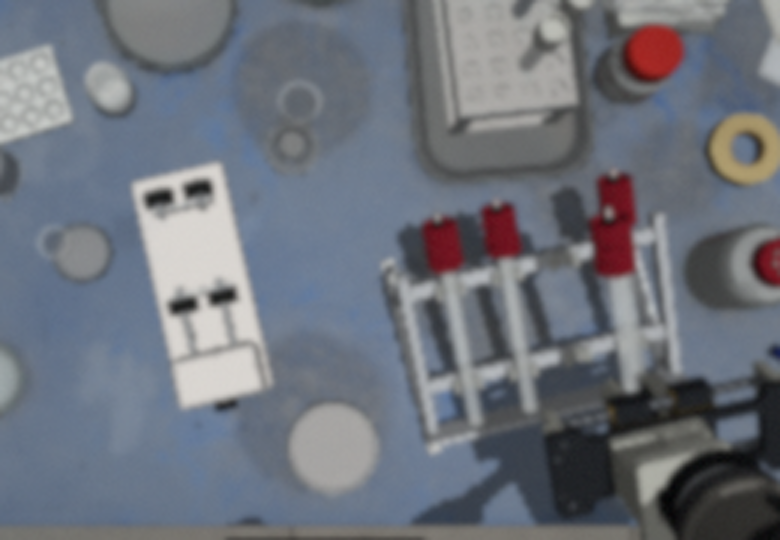

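Run:
```python
from mv import *
L=[((.45,-.235,.23),-20),((.43,-.21,.265),-12),((.42,-.17,.28),-4),((.415,-.12,.28),0),((.415,-.07,.28),0),((.415,-.02,.28),0),((.42,.03,.27),0)]
plan([(p,rot(.227,np.radians(a)),-1,1) for p,a in L])
```

```text
t 11.3 [ 0.4679 -0.2391  0.1866] [ 3.135  -0.4378  0.2259] 0.0153 [-0.6 -0.1 -0.9]
[0.004, -0.056, -0.001, 0.011, -0.026, -0.155, -1] dist 47 ang 5.1 rows>=0.9
[0.004, -0.145, -0.001, 0.019, -0.121, -0.28, -1] dist 92 ang 13.1 rows>=1.8
[0.004, -0.234, -0.001, 0.038, -0.258, -0.328, -1] dist 126 ang 21.1 rows>=2.5
[0.004, -0.279, -0.002, 0.057, -0.424, -0.32, -1] dist 160 ang 25.1 rows>=3.2
[0.004, -0.279, -0.002, 0.091, -0.587, -0.305, -1] dist 200 ang 25.1 rows>=4.0
[0.004, -0.279, -0.002, 0.124, -0.75, -0.29, -1] dist 244 ang 25.1 rows>=4.9
[0.004, -0.279, -0.002, 0.159, -0.909, -0.239, -1] dist 286 ang 25.1 rows>=5.7
```

Request:
{"op": "arm_command", "data": {"motion": [[[0.002,-0.056,0,0.011,-0.026,-0.155,-1],[0.002,-0.145,0,0.019,-0.121,-0.28,-1],[0.003,-0.234,0,0.038,-0.258,-0.328,-1],[0.003,-0.279,0,0.057,-0.42,-0.32,-1],[0.003,-0.279,0,0.091,-0.58,-0.305,-1],[0.003,-0.279,0,0.124,-0.74,-0.29,-1],[0.003,-0.279,0,0.159,-0.9,-0.24,-1],[0.003,-0.279,0,0.159,-0.909,-0.24,-1]]]}}

```text
time: 12.1
tool_pos: [0.4188, 0.0359, 0.2682]
tool_rot: [-3.137, 0.004, 0.232]
contact_force: [0.9, -0.9, -1.2]
opening: 0.0152
```

Run:
```python
from mv import *
L=[((.43,.07,.23),0),((.435,.102,.19),0),((.48,.1121,.165),0),((.53,.1235,.145),0),((.5771,.1345,.13),0)]
plan([(p,rot(.227,np.radians(a)),-1,1) for p,a in L])
```

```text
t 12.1 [0.4188 0.0359 0.2682] [-3.137   0.0043  0.2324] 0.0152 [ 0.9 -0.9 -1.2]
[-0.003, 0.003, 0.003, 0.063, -0.101, 0.127, -1] dist 52 ang 0.5 rows>=1.0
[-0.003, 0.003, 0.003, 0.105, -0.201, 0.261, -1] dist 104 ang 0.5 rows>=2.1
[-0.003, 0.003, 0.003, 0.259, -0.199, 0.344, -1] dist 142 ang 0.5 rows>=2.8
[-0.003, 0.003, 0.003, 0.43, -0.197, 0.41, -1] dist 188 ang 0.5 rows>=3.8
[-0.003, 0.003, 0.003, 0.591, -0.196, 0.459, -1] dist 232 ang 0.5 rows>=4.6
```

Request:
{"op": "arm_command", "data": {"motion": [[[-0.003,0.003,0.003,0.05,-0.101,0.12,-1],[-0.003,0.003,0.003,0.105,-0.2,0.24,-1],[-0.003,0.003,0.003,0.25,-0.199,0.32,-1],[-0.003,0.003,0.003,0.4,-0.197,0.39,-1],[-0.003,0.003,0.003,0.54,-0.196,0.44,-1],[-0.003,0.003,0.003,0.591,-0.196,0.459,-1],[-0.003,0.003,0.003,0.591,-0.196,0.459,-1],[-0.003,0.003,0.003,0.591,-0.196,0.459,-1]]]}}

```text
time: 12.9
tool_pos: [0.5782, 0.1274, 0.1309]
tool_rot: [3.139, -0.0, 0.221]
contact_force: [-0.2, 0.6, -0.3]
opening: 0.0153
```

Run:
```python
from mv import *
import cv2
plan([((.5771,.1345,.07),rot(.227),-1,1),((.5771,.1345,.038),rot(.227),-1,1)])
for n in ["wrist","scene"]:
    c=robot.read_camera(n); im=c["image"][:,:,::-1]; np.savez(n+"14.npz",**c)
    if n=="scene": im=im[130:300,140:320]
    k=1.5 if n=="wrist" else 3.5
    cv2.imwrite(f"pics/{n}14.png",cv2.resize(im,None,fx=k,fy=k,interpolation=cv2.INTER_CUBIC))
```

```text
t 12.9 [0.5782 0.1274 0.1309] [ 3.1388e+00 -3.0000e-04  2.2070e-01] 0.0153 [-0.2  0.6 -0.3]
[0.002, 0.0, -0.004, 0.001, -0.024, 0.203, -1] dist 61 ang 0.4 rows>=1.2
[0.002, 0.0, -0.004, 0.001, -0.025, 0.31, -1] dist 93 ang 0.4 rows>=1.9
```

View pics/wrist14.png

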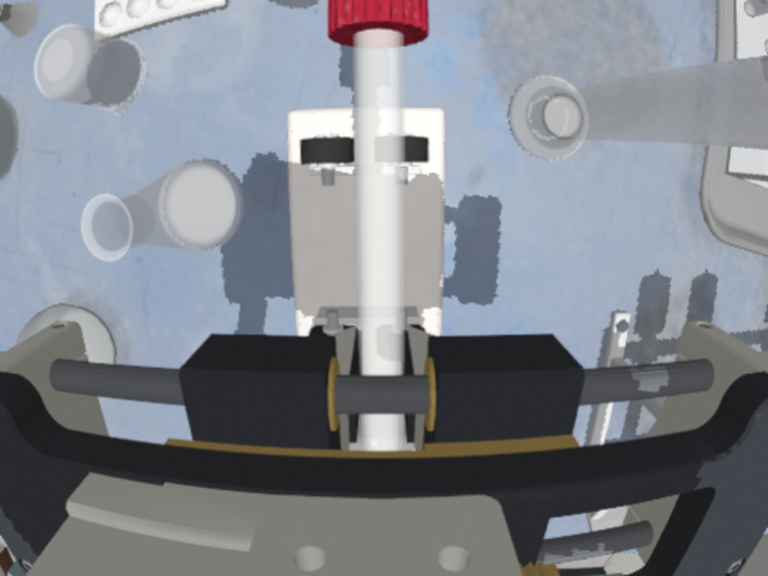

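View pics/scene14.png

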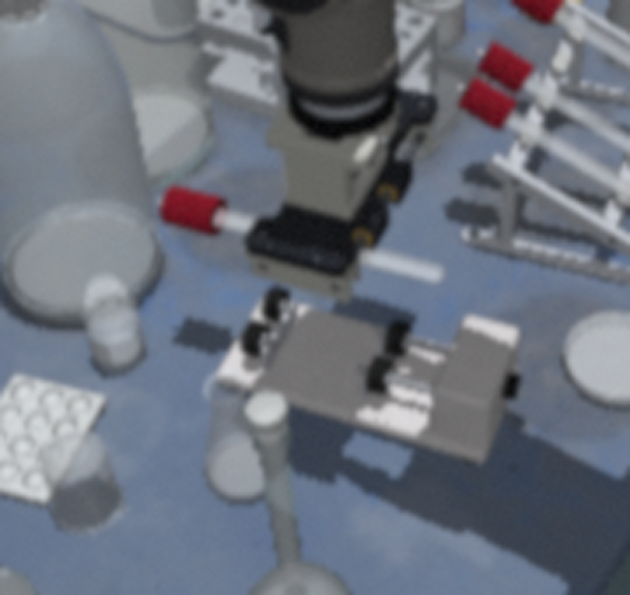

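Request:
{"op": "arm_command", "data": {"motion": [[[0,0,-0.003,0.001,-0.024,0.03,-1],[0,0,-0.003,0.001,-0.024,0.1,-1],[0,0,-0.003,0.001,-0.024,0.17,-1],[0,0,-0.003,0.001,-0.024,0.2,-1],[0,0,-0.003,0.001,-0.024,0.2,-1],[0,0,-0.003,0.001,-0.024,0.2,-1]]]}}

```text
time: 13.6
tool_pos: [0.5783, 0.135, 0.0729]
tool_rot: [3.138, -0.004, 0.226]
contact_force: [0.2, 0.2, -0.5]
opening: 0.015
```

Run:
```python
from mv import *
import cv2
plan([((.5771,.1345,.039),rot(.227),-1,1)])
for n in ["wrist"]:
    c=robot.read_camera(n); im=c["image"][:,:,::-1]; np.savez(n+"15.npz",**c)
    cv2.imwrite(f"pics/{n}15.png",cv2.resize(im,None,fx=1.5,fy=1.5,interpolation=cv2.INTER_CUBIC))
```

```text
t 13.6 [0.5783 0.135  0.0729] [ 3.1384 -0.0041  0.2255] 0.015 [ 0.2  0.2 -0.5]
[0.002, -0.003, -0.001, -0.005, 0.0, 0.113, -1] dist 34 ang 0.3 rows>=0.7
```

View pics/wrist15.png

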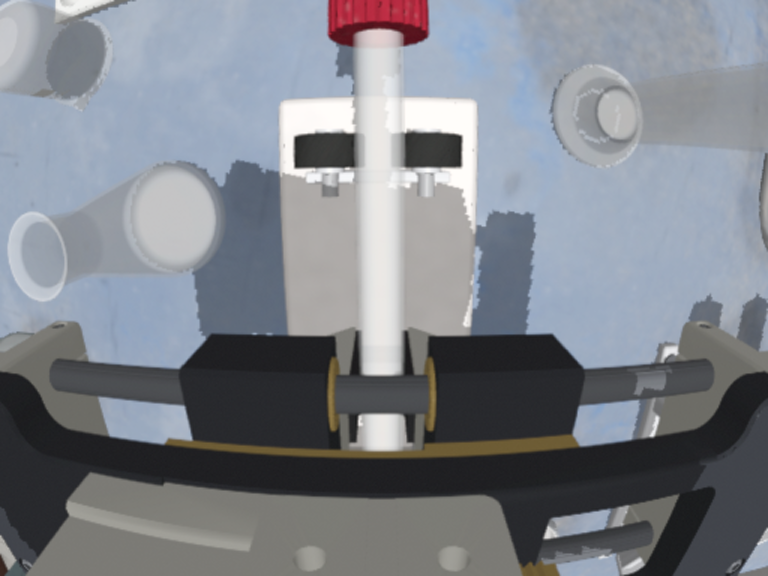

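Request:
{"op": "arm_command", "data": {"motion": [[[0.002,-0.003,0,-0.003,0,0.04,-1],[0.002,-0.003,0,-0.003,0,0.08,-1],[0.002,-0.003,0,-0.003,0,0.1,-1],[0.002,-0.003,0,-0.003,0,0.11,-1],[0.002,-0.003,0,-0.003,0,0.11,-1]]]}}

```text
time: 14.15
tool_pos: [0.5765, 0.1358, 0.0388]
tool_rot: [-3.139, 0.003, 0.225]
contact_force: [-3.3, 5.4, 2.4]
opening: 0.015
```

Request:
{"op": "arm_command", "data": {"motion": [[[0,0,0,0,-0.002,0.003,-1],[0,0,0,0,-0.002,0.006,-1],[0,0,0,0,-0.002,0.006,-1]]]}}

```text
time: 14.45
tool_pos: [0.5766, 0.1358, 0.0386]
tool_rot: [-3.141, 0.002, 0.225]
contact_force: [-7.3, 2.4, 15.0]
opening: 0.015
```

Run:
```python
from mv import *
import cv2
plan([((.5771,.1345,.039),rot(.227),-1,1)])
for n in ["wrist"]:
    c=robot.read_camera(n); im=c["image"][:,:,::-1]; np.savez(n+"16.npz",**c)
    cv2.imwrite(f"pics/{n}16.png",cv2.resize(im,None,fx=1.5,fy=1.5,interpolation=cv2.INTER_CUBIC))
```

```text
t 14.45 [0.5766 0.1358 0.0386] [-3.1406e+00  2.0000e-03  2.2540e-01] 0.015 [-7.3  2.4 15. ]
[-0.001, 0.001, -0.001, 0.001, 0.005, -0.001, -1] dist 1 ang 0.2 rows>=0.0
```

View pics/wrist16.png

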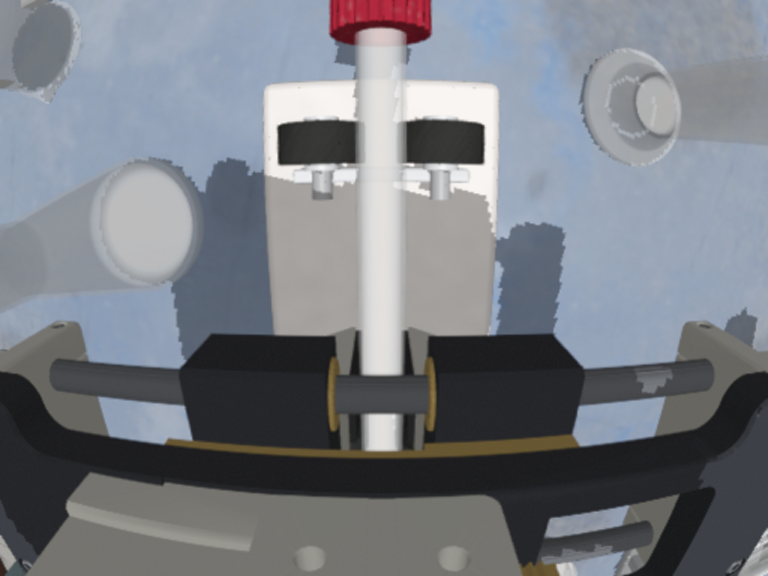

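Request:
{"op": "arm_command", "data": {"motion": [[[0,0,0,0,0,-0.005,-1],[0,0,0,0,0,-0.005,-0.9],[0,0,0,0,0,-0.005,-0.6],[0,0,0,0,0,-0.005,-0.3],[0,0,0,0,0,-0.005,-0.1],[0,0,0,0,0,-0.005,-0.1],[0,0,0,0,0,-0.005,-0.1]]]}}

```text
time: 15.2
tool_pos: [0.5772, 0.1349, 0.0386]
tool_rot: [3.142, 0.002, 0.225]
contact_force: [-0.0, -0.4, 0.8]
opening: 0.0406
```

Run:
```python
from mv import *
import cv2
plan([((.5771,.1345,.039),rot(.227),-1,1)])
for n in ["wrist"]:
    c=robot.read_camera(n); im=c["image"][:,:,::-1]; np.savez(n+"17.npz",**c)
    cv2.imwrite(f"pics/{n}17.png",cv2.resize(im,None,fx=1.5,fy=1.5,interpolation=cv2.INTER_CUBIC))
```

```text
t 15.2 [0.5772 0.1349 0.0386] [3.1415e+00 1.7000e-03 2.2530e-01] 0.0406 [-0.  -0.4  0.8]
[0.0, 0.001, -0.001, -0.001, 0.001, -0.001, -1] dist 1 ang 0.1 rows>=0.0
```

View pics/wrist17.png

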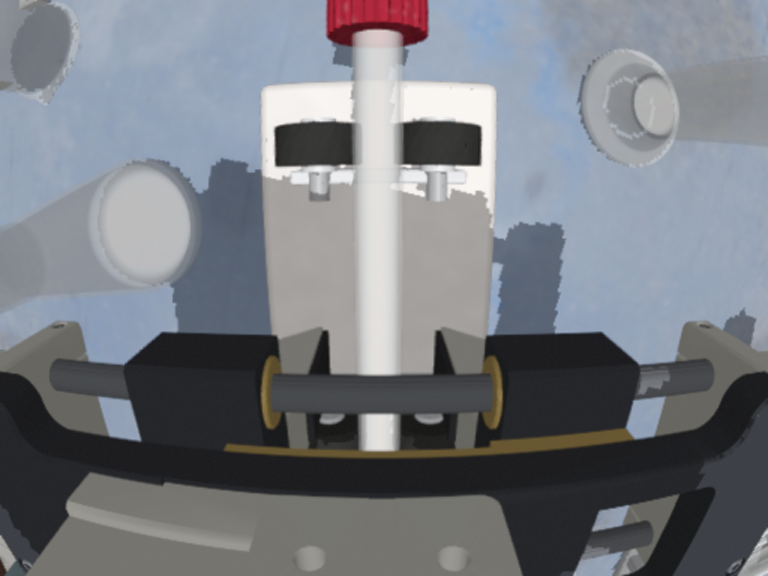

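Released and lying between the wheels. Raise straight up, then back off for a check.

Request:
{"op": "arm_command", "data": {"motion": [[[0,0,0,0,0,-0.06,-0.1],[0,0,0,0,0,-0.18,-0.1],[0,0,0,0,0,-0.32,-0.1],[0,0,0,-0.02,0,-0.47,-0.1],[0,0,0,-0.12,0,-0.6,-0.1],[0,0,0,-0.25,0,-0.7,-0.1],[0,0,0,-0.34,0,-0.76,-0.1],[0,0,0,-0.34,0,-0.76,-0.1]]]}}

```text
time: 16.05
tool_pos: [0.4768, 0.1121, 0.2704]
tool_rot: [3.141, -0.004, 0.225]
contact_force: [-0.3, -0.4, 0.1]
opening: 0.0411
```

Run:
```python
from mv import *
from h import *
plan([((.5771,.1345,.039),rot(.227),-1,1)])
for n in ["wrist","scene","top"]:
    c=robot.read_camera(n); np.savez(n+"18.npz",**c)
W=load("wrist18"); im=W["image"][:,:,::-1]; cv2.imwrite("pics/w18.png",cv2.resize(im,None,fx=1.5,fy=1.5,interpolation=cv2.INTER_CUBIC))
o=cv2.resize(im[0:175,120:330],None,fx=3.4,fy=3.4,interpolation=cv2.INTER_CUBIC)
for u,v in projw(W,w([.5985,.1395,.227],[[-.095,0,.056],[.021,0,.056],[.093,.016,.056],[.093,-.016,.056]])): cv2.circle(o,(int((u-120+.5)*3.4),int((v+.5)*3.4)),3,(0,255,0),1)
cv2.imwrite("pics/w18a.png",o)
P=w([.5985,.1395,.227],[[.115,0,.056]])
for n in("top18","scene18"):
    c=load(n); q=proj(c,P)[0]; m=min(red(c),key=lambda t:np.hypot(*(t[0]-q))); print(n,q,m)
im=load("scene18")["image"][:,:,::-1]; cv2.imwrite("pics/s18.png",cv2.resize(im[90:280,160:370],None,fx=3,fy=3,interpolation=cv2.INTER_CUBIC))
```

```text
t 16.05 [0.4768 0.1121 0.2704] [ 3.1407 -0.0036  0.2255] 0.0411 [-0.3 -0.4  0.1]
[0.001, -0.002, -0.001, 0.34, 0.001, 0.773, -1] dist 253 ang 0.2 rows>=5.1
top18 [214.30786718 143.8481179 ] (array([214.15, 144.64]), np.int32(113))
scene18 [197.49249314 213.71761881] (array([196.78, 213.3 ]), np.int32(122))
```

View pics/w18a.png

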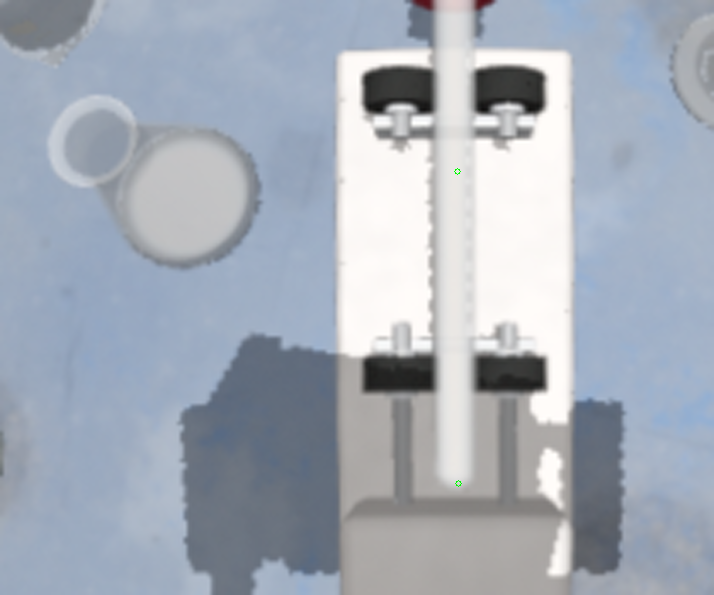

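View pics/s18.png

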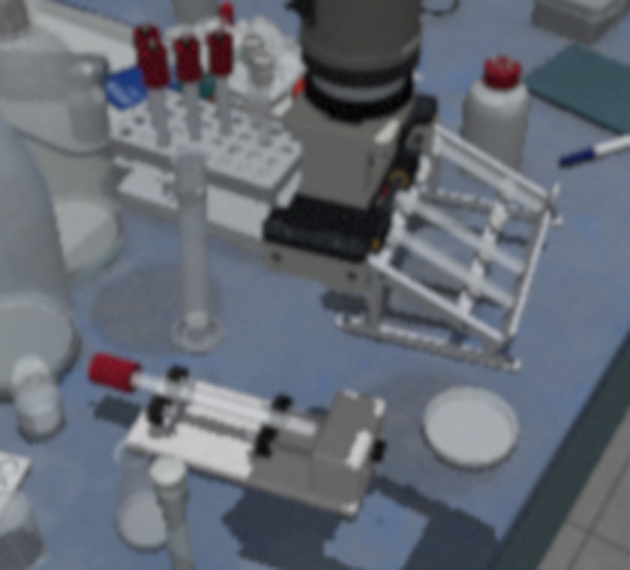

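Run:
```python
from h import *
from cell import robot
a=load("top10")
c=load("top18")
print([(m[0].tolist()) for m in red(c) if 290<m[0][0]<380 and m[0][1]>150],[(m[0].tolist()) for m in red(a) if 290<m[0][0]<380 and m[0][1]>150])
robot.hand_in(); print(robot.observe()["time"])
```

```text
[[365.19, 166.81], [326.45, 176.98], [307.19, 181.69]] [[345.42, 165.89], [365.16, 166.85], [326.83, 176.85], [307.26, 181.71]]
the job is handed in; nothing more can be done
the job is handed in; nothing more can be done
```

The changeover is done: the short tube lies in the free groove of the rack, the long tube lies on the roller's wheels, and both are released. I handed the job in at about 16 s, with the gripper raised and clear of everything.

- **Short tube:** its cap in the last top picture is where it was left. It sits an estimated 2 to 3 mm up the slope from the stop, inside the 14 mm limit.
- **Long tube:** its foot is within about 1 mm of its place. The cap is within 1 pixel (about 2 to 3 mm) in both the top and scene cameras, against limits of 15 and 17 mm.
- **The two tubes that stay in the rack:** their caps moved less than 0.5 pixel, about 1 mm.
- **Glassware:** it looks unmoved in the pictures, but I did not measure it again at the end.
- **Disagreements:** the cameras differed by 2 to 4 mm on the rack's position. The arm's measured pose was also a few millimetres off its target in several moves, and I corrected that by looking again before each grasp and placing.
- **Forces:** the largest contact force I saw was about 17 N, when seating the long tube on the wheels.

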